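# Fish the dropped modules out from under the riser

## Robot

A 6-joint arm with a two-finger parallel gripper is mounted at the origin on the work surface. World frame = base frame: x ahead of the robot, y to its left, z up, the work surface at z = 0. Lengths are in m, angles in rad, forces in N, time in s.
With the tool pointing down it reaches from about 0.35 to 0.875 m from the base axis. Payload 4.2 kg.
Tool frame: the origin (TCP) lies midway between the tips of the shut fingers; the grasp point (between the pads) lies 19 mm behind it; z points along the fingers, y is the line along which they close (so a half turn about z gives the same grasp; the last joint's range is limited). The gripper opens to 87 mm and grips with 3 to 60 N. Pads are 19 mm wide; open, the fingers measure 117 mm over their backs; the gripper's body (75 mm by 190 mm) begins 51 mm behind the grasp point.
Start: joints at [1.551, 0.385, 0.008, 0, -1.194, -0.259], TCP at [0.172, 0.601, 0.223] pointing down, gripper open.
Joint ranges: [-3.14, 3.14], [-1.21, 2.06], [-1.07, 1.41], [-3.16, 2.05], [-2.99, -0.16], [-3.1, 3.1]. Speed limits (rad/s): [2.79, 2.79, 3.14, 3.14, 3.14, 3.14].

## Interface

Orientations are given as a rotation vector (axis times angle).
In Python, from cell import ctrl, cams, nets gives the robot as it stands.
- The arm moves only by the tool play_rows, never from a script. Its argument "series" is one flat list of numbers, 7 for each row, row after row: the turn, a rotation vector about the tool's x, y, z normalised to -1 to 1, where 1 is 90 degrees, then the shift along the tool's x, y, z normalised to -1 to 1, where 1 is 100 cm, then the gripper command: -1 is fully open, 1 is shut, values between are in proportion. A call has 1 to 8 rows; each row is the pose to reach, as a shift and turn from the pose commanded when the call began, along the tool's axes at that moment; what a row does not reach only later rows make up. A row lasts 1/8 s, in which the tool goes at most 62.5 mm and 10.7 degrees, less where a joint would pass 70% of its speed; a pose out of reach is approached as far as the arm can. A call with a number of a shift or a turn outside -1 to 1 is refused whole. A call with a gripper value outside its range is refused whole. The fingers move at their own pace and stop on an object; the grip force is fixed at half the most. Time passes only in rows, so rows that repeat a pose let the fingers close. It gives the time, the measured TCP pose, the force, the opening and the grip force at its end, in the units of the state.
- ctrl.sense(): the state, without advancing time (a new reading comes with each control period).
- cams.get_image(name): name is "side" or "top"; returns a dict with "color" (480x640x3 uint8, red, green, blue), "mtx" (3x3 intrinsics, pixels), "R" (3x3) and "t" (3): a world point X has camera coordinates R X + t. Camera axes: x right, y down, z forward; pixel columns grow to the right and rows downward; lengths in m; the calibration is good to about 2 mm. A picture is of the moment at which its call begins. There is no depth.
- ctrl.job_done(): hands the job in; it is judged then, once.
Trained networks look in a picture, given as the dict that the camera call returned (one of the last four; its "shot" number tells which), for a name from the list of things; names that differ only in an ending like _2 or _b are one class to them, and where a whole thing is asked for, a point or a joint stands for the part that bears it (a point fixed in the world has none). Each returns a list of dicts, best first, with "score" (0 to 1); they miss things now and then, are a little off and sometimes report something else, mostly with a low value. They report only what shows in the picture. A call takes as long as a camera call.
- nets.outline_of(picture, name): "region" (480x640 bool, what is visible of it) and "at" ([column, row] in pixels, amid what is visible of it).
The state is a dict: "time": time; "qpos": joint angles; "qd": joint speeds; "tau": joint torques, N m; "eef_pos": TCP position; "orientation": TCP orientation; "wrist_force": force on the tool from outside, world axes, zero at the start; "torque": the same for the moment, N m; "grip_width": finger opening in m; "grasp_force": force on a finger pad.
Only numpy, scipy, OpenCV 4.12 (cv2) and the standard library are available. Lean on these libraries where they do the work, as an engineer would, in place of code of your own. Each camera call takes 0.05 s, during which the arm holds its last target. There are 200 camera calls.

## Task

Three or four plug-in modules have slid under the clear riser. Pick up the reacher, clamp each module in its jaws by squeezing the trigger - gently, with no more than 15 N on a module - and carry it out into the shallow tray so that it lies flat on the tray floor; the modules are static-sensitive, so never touch them with the gripper or arm itself. When all are in, lay the reacher back on its mat lengthwise as you found it and let go, then log the job by swinging the counter's sprung lever all the way to its stop and letting it spring back; leave the mouse and jar where they are.

Things in the scene. Friction and masses are not known exactly. Their poses are not given: they have to be found in the camera images.
- reacher: reacher, 355 mm long, loose, lying flat, 0.28 kg, balancing near its grip. Origin: underside of the grip point; +x along the shaft to the jaws, z up. Behind the grip a pommel (x -80 to -35 mm, 46 mm wide), ahead a guard to x = 43 mm, a 12 mm shaft 23 mm up, a crosshead 76 mm wide (x 178 to 192, z 16 to 30 mm). Pose is None while held; the jaws' place follows from the grasp
- reacher_grip (a point): middle of the grip, 22.5 mm above the reacher's origin. The grip is 70 mm long, 45 mm high; black fixed half with flat outer face at y = -23 mm, grey trigger paddle 60 mm long with flat outer face at y = +23 mm (46 mm wide when free). Pinched across y to 44 mm it is held with the jaws almost open. As both fingers move, squeezing shifts the reacher to its +y by half the paddle's travel
- reacher_trigger (a joint): travel of the paddle (m), towards -y: 0 free, jaws 52 mm apart; 0.013 full, jaws 19.5 mm apart; jaw opening = 52 mm - 2.5 x travel, so a 24 mm wide module stops it at 11.2 mm. Return spring 12 N at the start, 15.9 N at full travel. On a module each jaw presses with (grip - spring) / 2.5: about 6 N at a grip of 30 N, 15 N at 52 N
- reacher_jaws (a point): the middle between the jaw pads, 250 mm ahead of the reacher's origin and 16 mm above its underside. Each black rubber pad is 50 mm long (x 225 to 275 mm), 6 mm thick, and reaches from the reacher's underside to 32 mm above it; open, the jaws measure 68 mm over all
- reacher_jaw_l: the reacher's jaw on its +y side (aluminium arm with black rubber pad); origin coincides with the reacher's when open, moves with the jaw
- reacher_jaw_r: the reacher's jaw on its -y side (aluminium arm with black rubber pad); origin coincides with the reacher's when open, moves with the jaw
- module0: plug-in module, a black box 84 mm long (x) by 24 mm wide (y) by 32 mm high with a brass connector at its -x end, about 60 g, lying flat; origin at the centre of its underside. None if absent in this run
- module1: plug-in module, a black box 84 mm long (x) by 24 mm wide (y) by 32 mm high with a brass connector at its -x end, about 60 g, lying flat; origin at the centre of its underside. None if absent in this run
- module2: plug-in module, a black box 84 mm long (x) by 24 mm wide (y) by 32 mm high with a brass connector at its -x end, about 60 g, lying flat; origin at the centre of its underside. None if absent in this run
- module3: plug-in module, a black box 84 mm long (x) by 24 mm wide (y) by 32 mm high with a brass connector at its -x end, about 60 g, lying flat; origin at the centre of its underside. None if absent in this run
- riser: fixed clear acrylic riser, a board 220 mm (x) by 470 mm (y), underside 90 mm and top 98 mm above the bench, on four 14 mm legs at x = +-103, y = +-225 mm; origin on the bench under its centre. Its open front edge is the -x edge, towards the mat; the modules lie roughly along its x. A tally counter (60 by 70 mm, its top 138 mm above the bench) is fixed on it at x = 70, y = 0 mm
- tally (a joint): angle of the counter's sprung lever (rad): 0 at rest, 0.9 at its stop; takes 1 to 3 N at the tip and springs back. In the riser's frame it is hinged at x = 70, y = 0, 138 mm above the bench, about the x axis; at rest it leans 0.45 rad towards +y and it swings over the top until it leans 0.45 rad towards -y
- tally_tip (a point): centre of the 16 mm ball at the end of the counter's lever (9 mm rod), 78 mm from its hinge, at rest 208 mm above the bench
- mat: fixed thin blue mat, 380 mm (x) by 90 mm (y), 2 mm thick, on which the reacher lies lengthwise with its jaws to the mat's +x and its origin at about x = -110 mm; origin at the centre of its underside
- tray: fixed shallow grey tray, 180 mm (x) by 280 mm (y) outside, walls 4 mm thick and 14 mm high over the bench, inner floor about 4 mm above the bench; origin at the centre of its underside. The reacher reaches over its -x side comfortably; four modules fit side by side along x, 60 mm apart in y
- mouse: bystander: white computer mouse, loose, about 90 mm long and 32 mm high
- jar: bystander: closed glass jar, loose, 70 mm wide, 100 mm high, standing on the riser

How it is judged:
By the outcome, as a careful person would: the job done as asked, in the order asked, and still so for the second after the job is handed in, with the robot touching nothing.
Of module0, module1, module2, module3 only 3 to 4 are there at a start; the rules pass over those that are not, and their reading is None.
At some moment in a run one of module0, module1, module2, module3 may be knocked a few centimetres aside while the robot is not near it.
It also fails if it takes over 192 s, if anything falls off the work surface, if the arm or the gripper's body presses on something with over 40 N, if the wrist force passes 120 N, or if a joint passes its speed limit or range.

## Working session

There is one attempt and no reset: what is moved stays moved. The work goes in short steps, Python scripts to look and compute and a tool call to move; the robot and the scene stay as the last step left them, time stands still between calls to the robot, and variables do not carry over. Pictures are saved under pics/ and viewed, at most 15 in all, crops included, and the job is handed in when it is done.

Besides the shell and the picture viewer there is one more tool, called after "Emit:" by a JSON object that holds its "fn" and its "kwargs", one argument or row to a line. play_rows: Moves the arm, as the interface text tells. Its arguments: {"type":"object","properties":{"series":{"type":"array","items":{"type":"number","minimum":-1,"maximum":1}}},"required":["series"]}

```bash
mkdir -p pics; ls; cat > h.py <<'E'
import numpy as np,cv2
from cell import ctrl,cams,nets
def snap(n,f=None):
    p=cams.get_image(n)
    if f: cv2.imwrite('pics/'+f,p['color'][:,:,::-1])
    return p
def ray(p,uv):
    d=np.linalg.inv(p['mtx'])@np.array([uv[0],uv[1],1.]);R=p['R']
    return -R.T@p['t'],R.T@d
def atz(p,uv,z):
    c,d=ray(p,uv);return c+d*(z-c[2])/d[2]
def proj(p,X):
    X=np.atleast_2d(X);c=X@p['R'].T+p['t'];u=c@p['mtx'].T;return u[:,:2]/u[:,2:]
def tri(ps,uvs):
    A=np.zeros((3,3));b=np.zeros(3)
    for p,uv in zip(ps,uvs):
        c,d=ray(p,uv);d=d/np.linalg.norm(d);M=np.eye(3)-np.outer(d,d);A+=M;b+=M@c
    return np.linalg.solve(A,b)
E
python3 - <<'E'
from h import *
np.set_printoptions(precision=4,suppress=True)
a=snap('top','top0.png');b=snap('side','side0.png')
for p in(a,b):
    print('cam',-p['R'].T@p['t'],p['R'][2],p['mtx'][0,0])
    for n in['reacher','reacher_trigger','reacher_jaw_l','module0','riser','tally','mat','tray','mouse','jar']:
        for o in nets.outline_of(p,n)[:5]:
            if o['score']<.2: continue
            m=o['region'].astype(np.uint8);r=cv2.minAreaRect(np.argwhere(m)[:,::-1].astype(np.float32))
            bx=cv2.boxPoints(r)
            print(n,round(o['score'],2),np.round(o['at']),m.sum(),'rect',np.round(bx).astype(int).tolist(), 'z0',[np.round(atz(p,c,0)[:2],3).tolist() for c in bx] if p is a else '')
print(ctrl.sense())
E
```

```text
pics
cam [0.5181 0.0655 1.1307] [ 0.0979 -0.0016 -0.9952] 492.3689108508164
reacher 0.71 [313. 311.] 1685 rect [[291, 196], [324, 195], [330, 355], [298, 357]] z0 [[0.711, 0.113], [0.714, 0.039], [0.348, 0.026], [0.345, 0.098]]
reacher_trigger 0.72 [159. 183.] 1426 rect [[128, 189], [144, 158], [188, 180], [172, 211]] z0 [[0.729, 0.493], [0.802, 0.459], [0.75, 0.355], [0.678, 0.389]]
reacher_trigger 0.56 [306. 322.] 92 rect [[303, 308], [306, 308], [308, 332], [304, 332]] z0 [[0.454, 0.087], [0.454, 0.079], [0.4, 0.075], [0.4, 0.084]]
reacher_trigger 0.36 [295. 218.] 67 rect [[294, 203], [296, 203], [296, 232], [294, 232]] z0 [[0.695, 0.107], [0.695, 0.103], [0.627, 0.103], [0.627, 0.107]]
reacher_jaw_l 0.69 [322. 215.] 92 rect [[320, 196], [323, 196], [323, 231], [320, 231]] z0 [[0.711, 0.047], [0.711, 0.04], [0.63, 0.04], [0.63, 0.047]]
reacher_jaw_l 0.43 [295. 208.] 70 rect [[293, 198], [296, 198], [296, 232], [293, 232]] z0 [[0.707, 0.11], [0.707, 0.103], [0.627, 0.103], [0.627, 0.109]]
module0 0.22 [318. 262.] 4517 rect [[290, 188], [330, 186], [339, 352], [299, 354]] z0 [[0.73,
[... 2112 characters left out ...]
t [[268, 335], [291, 303], [297, 308], [274, 340]] z0 
mouse 0.96 [286. 245.] 389 rect [[277, 238], [301, 238], [301, 257], [277, 257]] z0 
jar 0.59 [210. 310.] 2399 rect [[188, 279], [229, 274], [237, 340], [196, 345]] z0 
{'time': 1.1, 'qpos': array([ 1.5506,  0.3847,  0.0079,  0.    , -1.194 , -0.2586]), 'qd': array([-0.002 , -0.0023, -0.0004, -0.0011, -0.0013, -0.0001]), 'tau': array([ -0.0006, -39.0482,  18.7624,   4.2242,   0.0155,  -0.    ]), 'eef_pos': array([0.172 , 0.6008, 0.2226]), 'orientation': array([ 3.1111, -0.4365,  0.    ]), 'wrist_force': array([ 0.265 , -0.5237,  0.3492]), 'torque': array([-0.045 ,  0.022 , -0.0531]), 'grasp_force': 0.0, 'grip_width': 0.08710600843784833}
```

View pics/top0.png

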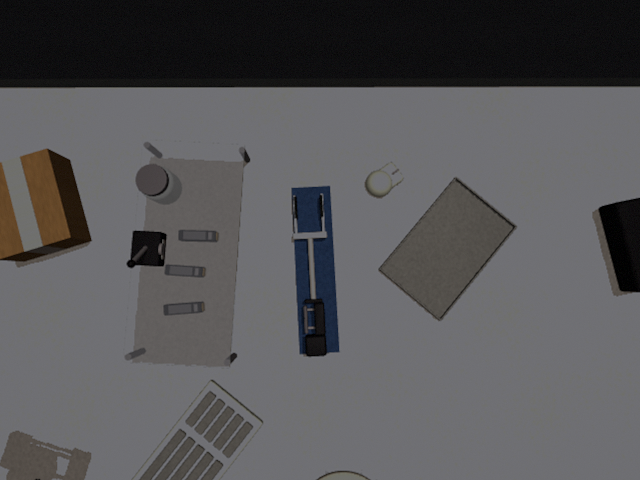

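View pics/side0.png

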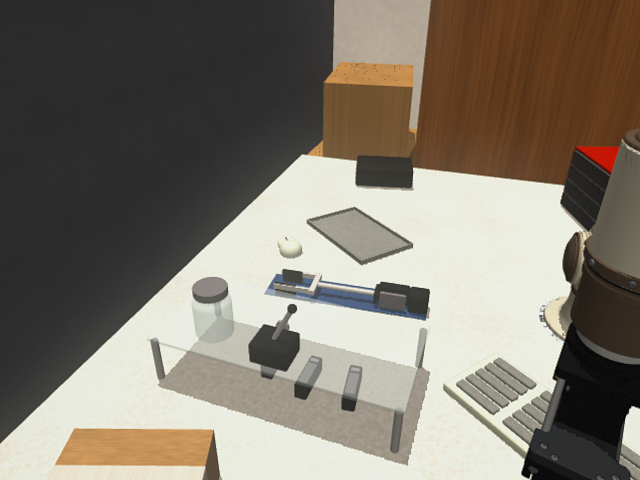

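```bash
cat >> h.py <<'E'
from scipy.optimize import minimize
def sil(p,boxes,pose):
    x,y,th=pose[:3];z0=pose[3] if len(pose)>3 else 0
    m=np.zeros((1920,2560),np.uint8);c,s=np.cos(th),np.sin(th)
    for (x0,x1,y0,y1,a,b) in boxes:
        P=np.array([[X,Y,Z] for X in(x0,x1) for Y in(y0,y1) for Z in(a,b)])
        W=np.c_[x+c*P[:,0]-s*P[:,1],y+s*P[:,0]+c*P[:,1],P[:,2]+z0]
        u=(proj(p,W)+.5)*4
        cv2.fillConvexPoly(m,cv2.convexHull(u.astype(np.int32)),1)
    return cv2.resize(m.astype(np.float32),(640,480),interpolation=cv2.INTER_AREA)
def fit(views,boxes,pose,step=(.01,.01,.05),z0=0):
    def cost(q):
        t=0
        for p,m in views:
            s=sil(p,boxes,[*q,z0]);t+=1-np.minimum(s,m).sum()/np.maximum(s,m).sum()
        return t/len(views)
    q0=np.array(pose,float);S=np.vstack([q0]+[q0+np.eye(3)[i]*step[i] for i in range(3)])
    r=minimize(cost,q0,method='Nelder-Mead',options=dict(initial_simplex=S,xatol=1e-4,fatol=1e-4,maxiter=250))
    return r.x,1-r.fun
REACH=[(-.08,-.035,-.023,.023,0,.045),(-.035,.043,-.023,.023,0,.045),(.04,.18,-.006,.006,.017,.029),(.178,.192,-.038,.038,.016,.030),(.19,.275,.026,.034,0,.032),(.19,.275,-.034,-.026,0,.032)]
MOD=[(-.042,.042,-.012,.012,0,.032)]
def mask(p,n,near=None,minscore=.3):
    os=[o for o in nets.outline_of(p,n) if o['score']>minscore]
    if not os:return None
    if near is not None: os.sort(key=lambda o:np.hypot(*(np.array(o['at'])-near)))
    return os[0]['region'].astype(np.float32)
E
python3 - <<'E'
from h import *
np.set_printoptions(precision=4,suppress=True)
a=snap('top');b=snap('side')
for vs in([a],[b],[a,b]): print('reacher',fit([(p,mask(p,'reacher')) for p in vs],REACH,[.43,.07,.02],z0=.002))
print('mat',fit([(a,mask(a,'mat'))],[(-.19,.19,-.045,.045,0,.002)],[.54,.06,.02]))
print('tray',fit([(a,mask(a,'tray'))],[(-.09,.09,-.14,.14,0,.014)],[.59,-.246,.88]))
g=a['color'][120:390,110:260].astype(float);g=np.clip(g*2,0,255).astype(np.uint8)
g=cv2.resize(g,None,fx=2.2*1.0,fy=2.2,interpolation=cv2.INTER_CUBIC)
c=b['color'][240:470,130:440];c=cv2.resize(c,(0,0),fx=1.5,fy=1.5,interpolation=cv2.INTER_CUBIC)
H=np.zeros((600,800,3),np.uint8);H[:g.shape[0],:g.shape[1]]=g;H[:c.shape[0],335:335+c.shape[1]]=c[:, :465]
cv2.imwrite('pics/c1.png',H[:,:,::-1])
# counter/tally tip & jar
for n in['tally','tally_tip','jar','mouse']:
    A=nets.outline_of(a,n);B=nets.outline_of(b,n);print(n,[(o['score'],o['at']) for o in A[:2]],[(o['score'],o['at']) for o in B[:2]])
E
```

```text
reacher (array([0.4321, 0.062 , 0.0523]), np.float64(0.8140032291412354))
reacher (array([0.4321, 0.0609, 0.0554]), np.float64(0.8212396502494812))
reacher (array([0.4321, 0.062 , 0.0533]), np.float64(0.8157632052898407))
mat (array([0.5432, 0.06  , 0.0483]), np.float64(0.7026495933532715))
tray (array([ 0.5899, -0.2433,  0.8661]), np.float64(0.9834860563278198))
tally [(0.69, [135.4, 260.6])] [(0.73, [282.5, 321.2])]
tally_tip [(0.46, [136.8, 259.8])] [(0.54, [343.6, 405.2])]
jar [(0.78, [157.2, 183.8]), (0.53, [137.3, 261.2])] [(0.95, [211.5, 309.5]), (0.17, [382.3, 289.5])]
mouse [(0.75, [383.1, 182.0])] [(0.78, [285.8, 246.8]), (0.37, [301.5, 391.8])]
```

View pics/c1.png

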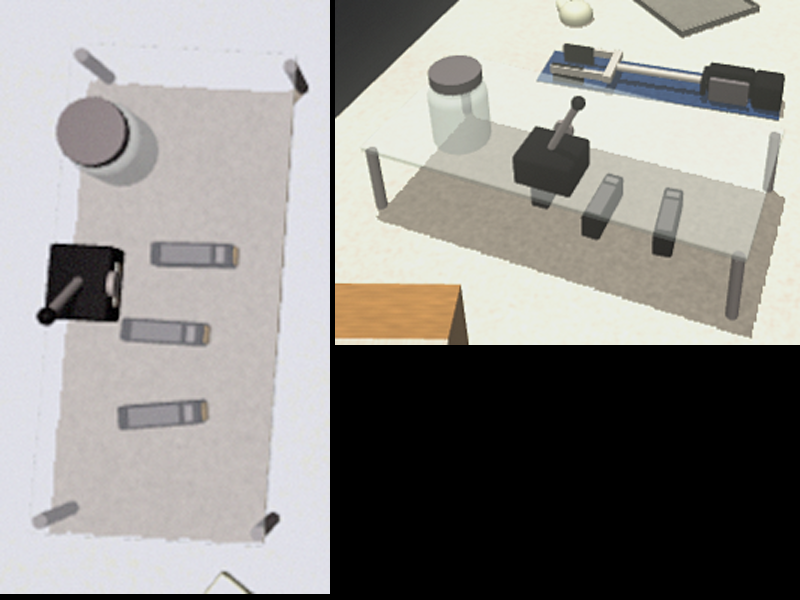

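```bash
cat >> h.py <<'E'
from scipy.spatial.transform import Rotation as Ro
def mods(p,guess,save=None):
    g=cv2.GaussianBlur(p['color'],(0,0),.6).astype(float).mean(2);out=[]
    for w in guess:
        u=proj(p,[w[0],w[1],.016])[0];x,y=int(u[0]),int(u[1])
        win=np.s_[max(y-17,0):y+18,max(x-32,0):x+33];med=np.median(g[win])
        m=np.zeros((480,640),np.uint8);m[win]=(g[win]<.85*med)
        n,l,st,ce=cv2.connectedComponentsWithStats(m);
        i=1+np.argmin([np.hypot(*(c-u)) if s[4]>60 else 1e3 for c,s in zip(ce[1:],st[1:])])
        mm=(l==i).astype(np.uint8);cs,_=cv2.findContours(mm,0,2);mm=cv2.drawContours(mm*0,cs,-1,1,-1)
        q,s=fit([(p,mm.astype(np.float32))],MOD,[*w[:2],w[2]]);out.append((np.round(q,4),round(float(s),2),int(mm.sum())))
    return out
def pose(): 
    s=ctrl.sense();return s['eef_pos'],Ro.from_rotvec(s['orientation']),s
def down(yaw): # tool x at yaw, tool z down
    c,s=np.cos(yaw),np.sin(yaw);return Ro.from_matrix(np.array([[c,s,0],[s,-c,0],[0,0,-1.]]))
def plan(moves,p0,R0): # list of (xyz,toolyaw), each call relative to the former target
    for p,yaw in moves:
        R1=down(yaw);t=(R0.inv()*R1).as_rotvec()/(np.pi/2);d=R0.inv().apply(np.array(p)-p0)
        print('turn',np.round(t,4),'shift',np.round(d,4));p0,R0=np.array(p),R1
def rtcp(rx,ry,yaw,z): # TCP xyz for the reacher origin held at width 46
    return [rx,ry,z]
E
python3 - <<'E'
from h import *
np.set_printoptions(precision=4,suppress=True)
a=snap('top')
G=[]
for u in[(197,236),(185,271),(184,309)]:
    w=atz(a,u,.016);G.append([w[0],w[1],np.pi/2])
for r in mods(a,G): print(r)
feet=[(161,156),(248.6,162),(143,351),(227,364)]
for f in feet: print('foot',atz(a,f,0))
b=snap('side')
print('jar/tip tri',tri([a,b],[(130.5,264),(292,309)]))
p,R,s=pose();print(p,R.as_rotvec())
q=[.4321,.0615]; 
plan([([q[0],q[1],.15],-.278-1.43),([q[0],q[1],.15],np.pi+.0525)],p,R)
E
```

```text
(array([0.6179, 0.3242, 1.5697]), 0.97, 476)
(array([0.5386, 0.3521, 1.4957]), 0.7, 618)
(array([0.4555, 0.353 , 1.64  ]), 0.94, 480)
foot [0.8066 0.4189 0.    ]
foot [0.792  0.2137 0.    ]
foot [0.3586 0.4467 0.    ]
foot [0.3296 0.2571 0.    ]
jar/tip tri [0.5474 0.4052 0.2074]
[0.172  0.6008 0.2225] [ 3.1111 -0.4365  0.    ]
turn [ 0.     -0.      0.9099] shift [0.3985 0.4469 0.0726]
turn [0.     0.     0.8792] shift [0. 0. 0.]
```

Emit:
{"fn": "play_rows", "kwargs": {
  "series": [0,0,0.3,0.1,0.1,0,-1,0,0,0.6,0.2,0.22,0,-1,0,0,0.9,0.28,0.31,0,-1,0,0,0.9,0.28,0.31,0,-1,0,0,0.9,0.28,0.31,0,-1,0,0,0.9,0.28,0.31,0,-1,0,0,0.9,0.28,0.31,0,-1,0,0,0.9,0.28,0.31,0,-1]
}}

```text
time: 3.0
eef_pos: [0.3565, 0.2233, 0.2229]
orientation: [-2.072, 2.361, 0.0]
wrist_force: [-0.2, 0.7, 0.3]
grip_width: 0.0869
grasp_force: 0.0
```

```bash
python3 - <<'E'
from h import *
np.set_printoptions(precision=4,suppress=True)
p,R,s=pose();print(p,R.as_rotvec(),s['qpos'])
q=[.4321,.0615]; Y=np.pi+.0525
plan([([q[0],q[1],.15],Y),([q[0],q[1],.010],Y)],p,R)
E
```

```text
[0.3565 0.2233 0.2229] [-2.0723  2.3605  0.0001] [ 0.9494  0.0273 -0.4559  0.0001 -1.0871 -1.0793]
turn [0.     0.0004 0.8839] shift [ 0.1507 -0.0959  0.0728]
turn [0. 0. 0.] shift [0.   0.   0.14]
```

Emit:
{"fn": "play_rows", "kwargs": {
  "series": [0,0,0.884,0.151,-0.096,0.073,-1,0,0,0.884,0.151,-0.096,0.073,-1,0,0,0.884,0.151,-0.096,0.073,-1,0,0,0.884,0.151,-0.096,0.073,-1,0,0,0.884,0.151,-0.096,0.073,-1,0,0,0.884,0.151,-0.096,0.073,-1,0,0,0.884,0.151,-0.096,0.073,-1,0,0,0.884,0.151,-0.096,0.073,-1]
}}

```text
time: 4.0
eef_pos: [0.433, 0.0642, 0.1498]
orientation: [-0.09, 3.14, 0.0]
wrist_force: [-0.1, -0.0, -0.7]
grip_width: 0.0867
grasp_force: 0.0
```

Emit:
{"fn": "play_rows", "kwargs": {
  "series": [0,0,0,0,0,0,-1,0,0,0,0,0,0,-1,0,0,0,0,0,0.04,-1,0,0,0,0,0,0.08,-1,0,0,0,0,0,0.11,-1,0,0,0,0,0,0.13,-1,0,0,0,0,0,0.14,-1,0,0,0,0,0,0.14,-1]
}}

```text
time: 5.0
eef_pos: [0.4328, 0.0642, 0.0093]
orientation: [0.096, -3.139, 0.001]
wrist_force: [0.4, -0.1, 0.6]
grip_width: 0.0872
grasp_force: 0.0
```

```bash
python3 - <<'E'
from h import *
np.set_printoptions(precision=4,suppress=True)
p,R,s=pose();print(p,R.as_rotvec(),R.as_matrix()[:,0],s['wrist_force'],s['qpos'])
b=snap('side','s2.png')
E
```

```text
[0.4328 0.0642 0.0093] [ 0.0958 -3.1393  0.0008] [-0.9981 -0.061   0.0008] [ 0.4409 -0.1011  0.5582] [ 0.5212  0.3739 -0.6996  0.0001 -0.4982 -2.0311]
```

View pics/s2.png

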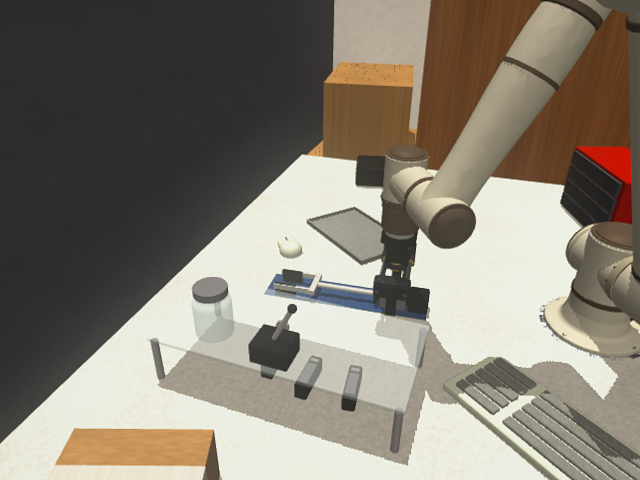

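Emit:
{"fn": "play_rows", "kwargs": {
  "series": [0,0,0,0,0,0,-0.01,0,0,0,0,0,0,-0.01,0,0,0,0,0,0,-0.01,0,0,0,0,0,0,-0.01,0,0,0,0,0,0,-0.01,0,0,0,0,0,0,-0.01,0,0,0,0,0,0,-0.01,0,0,0,0,0,0,-0.01]
}}

```text
time: 6.05
eef_pos: [0.4329, 0.0641, 0.0097]
orientation: [-0.096, 3.14, -0.0]
wrist_force: [0.9, -1.7, 2.8]
grip_width: 0.0449
grasp_force: 14.2
```

Emit:
{"fn": "play_rows", "kwargs": {
  "series": [0,0,0,0,0,-0.01,-0.01,0,0,0,0,0,-0.02,-0.01,0,0,0,0,0,-0.04,-0.01,0,0,0,0,0,-0.06,-0.01,0,0,0,0,0,-0.08,-0.01,0,0,0,0,0,-0.1,-0.01,0,0,0,0,0,-0.1,-0.01,0,0,0,0,0,-0.1,-0.01]
}}

```text
time: 7.05
eef_pos: [0.4321, 0.0641, 0.109]
orientation: [0.094, -3.139, -0.0]
wrist_force: [-0.5, 0.2, -3.1]
grip_width: 0.044
grasp_force: 12.5
```

```bash
python3 - <<'E'
from h import *
np.set_printoptions(precision=4,suppress=True)
p,R,s=pose();print(p,R.as_matrix()[:,0],s['wrist_force'],s['torque'],s['qpos'])
b=snap('side','s3.png')
a=snap('top')
p0=p+0
for z in (p[2]-.0093+.002,):
  for v,n in((a,'top'),(b,'side')):
    m=mask(v,'reacher')
    if m is not None: print(n,m.sum(),fit([(v,m)],REACH,[.432,.062,.055],z0=z))
E
```

```text
[0.4321 0.0641 0.109 ] [-0.9982 -0.0599  0.0011] [-0.5463  0.2379 -3.1237] [ 0.0367 -0.1734  0.0112] [ 0.5213  0.1953 -0.5932 -0.0008 -0.7833 -2.0316]
top 1034.0 (array([0.4313, 0.0638, 0.0629]), np.float64(0.37371599674224854))
side 1906.0 (array([0.4316, 0.0646, 0.0527]), np.float64(0.5842317938804626))
```

View pics/s3.png

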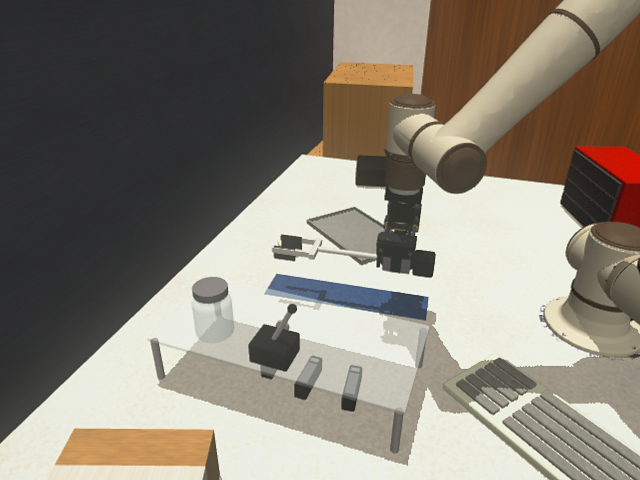

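```bash
cat >> h.py <<'E'
def tcp_for(m,yaw,w,z,back=0.,ahead=.25):
    # TCP so that the jaw axis point `ahead` lies at m, at finger width w, drawn back by `back`
    off=.023-w/2;c,s=np.cos(yaw),np.sin(yaw);d=-(ahead+back)
    return [m[0]+c*d+s*off,m[1]+s*d-c*off,z]
E
python3 - <<'E'
from h import *
np.set_printoptions(precision=4,suppress=True)
p,R,s=pose();print(p)
m=[.4555,.353];y=1.640
A=tcp_for(m,y,.044,.109,.18);B=A[:2]+[.011];C=tcp_for(m,y,.044,.011)
print(A,C);plan([(A,y+np.pi),(B,y+np.pi),(C,y+np.pi)],p,R)
E
```

```text
[0.4323 0.064  0.1088]
[np.float64(0.48623143930256585), np.float64(-0.07590159551859062), 0.109] [np.float64(0.47378471854483467), np.float64(0.10366755311886063), 0.011]
turn [ 0.0005 -0.0012 -1.0056] shift [-0.0454 -0.1429 -0.0002]
turn [0. 0. 0.] shift [0.    0.    0.098]
turn [0. 0. 0.] shift [-0.18  0.    0.  ]
```

Emit:
{"fn": "play_rows", "kwargs": {
  "series": [0,0,-0.03,-0.005,-0.02,0,-0.01,0,0,-0.1,-0.01,-0.05,0,-0.01,0,0,-0.17,-0.02,-0.08,0,-0.01,0,0,-0.24,-0.03,-0.11,0,-0.01,0,0,-0.31,-0.04,-0.13,0,-0.01,0,0,-0.38,-0.045,-0.143,0,-0.01,0,0,-0.45,-0.045,-0.143,0,-0.01,0,0,-0.5,-0.045,-0.143,0,-0.01]
}}

```text
time: 8.25
eef_pos: [0.486, -0.0761, 0.1087]
orientation: [1.292, -2.862, -0.001]
wrist_force: [0.1, 0.5, -2.1]
grip_width: 0.0442
grasp_force: 12.5
```

Emit:
{"fn": "play_rows", "kwargs": {
  "series": [0,0,-0.05,0,0,0,-0.01,0,0,-0.12,0,0,0,-0.01,0,0,-0.19,0,0,0,-0.01,0,0,-0.26,0,0,0,-0.01,0,0,-0.33,0,0,0,-0.01,0,0,-0.4,0,0,0,-0.01,0,0,-0.46,0,0,0,-0.01,0,0,-0.505,0,0,0,-0.01]
}}

```text
time: 9.25
eef_pos: [0.486, -0.0758, 0.1088]
orientation: [2.298, -2.141, -0.002]
wrist_force: [0.5, 0.2, -2.4]
grip_width: 0.0441
grasp_force: 12.5
```

```bash
python3 - <<'E'
from h import *
np.set_printoptions(precision=4,suppress=True)
p,R,s=pose();print(p,R.as_matrix()[:,0],s['qpos'])
a=snap('top','t4.png');b=snap('side')
ty=1.64
print('t',proj(a,[[.4862-.25*0,-.0759+.25,.109]]))
for v,n in((a,'top'),(b,'side')):
    m=mask(v,'reacher')
    if m is not None: print(n,m.sum(),fit([(v,m)],REACH,[p[0],p[1],1.64],z0=.101))
for r in mods(a,[[.618,.324,1.57],[.5386,.352,1.55],[.4555,.353,1.64]]): print(r)
m=[.4555,.353];y=1.640
A=tcp_for(m,y,.044,.109,.18);B=A[:2]+[.011];C=tcp_for(m,y,.044,.011)
plan([(B,y+np.pi),(C,y+np.pi)],p,R)
E
```

```text
[ 0.486  -0.0758  0.1088] [ 0.0706 -0.9975  0.    ] [ 0.176   0.2824 -0.4688 -0.0002 -0.8213 -0.1053]
t [[259.3798 295.2111]]
top 226.0 (array([ 0.4869, -0.0758,  1.6543]), np.float64(0.07981705665588379))
side 1303.0 (array([ 0.4863, -0.0759,  1.6452]), np.float64(0.7692395448684692))
(array([0.618 , 0.3243, 1.5672]), 0.97, 476)
(array([0.5386, 0.3522, 1.4963]), 0.69, 632)
(array([0.4556, 0.3527, 1.6547]), 0.94, 481)
turn [ 0.0011 -0.      0.0009] shift [ 0.0001 -0.0004  0.0978]
turn [0. 0. 0.] shift [-0.18  0.    0.  ]
```

View pics/t4.png

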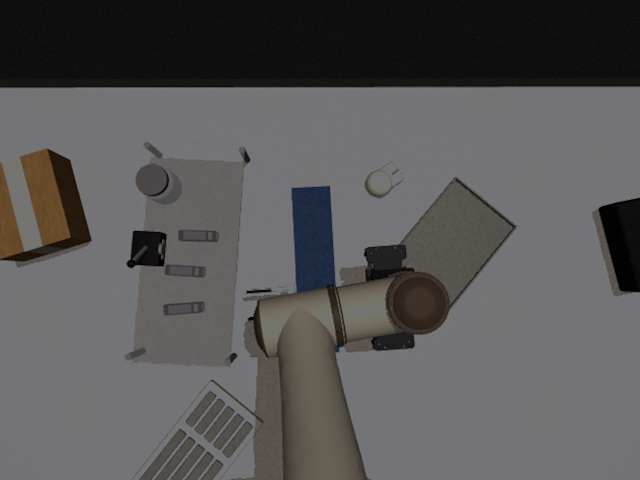

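Emit:
{"fn": "play_rows", "kwargs": {
  "series": [0,0,0,0,0,0.01,-0.01,0,0,0,0,0,0.03,-0.01,0,0,0,0,0,0.05,-0.01,0,0,0,0,0,0.07,-0.01,0,0,0,0,0,0.085,-0.01,0,0,0,0,0,0.095,-0.01,0,0,0,0,0,0.098,-0.01,0,0,0,0,0,0.098,-0.01]
}}

```text
time: 10.45
eef_pos: [0.4858, -0.0762, 0.0123]
orientation: [2.295, -2.143, -0.001]
wrist_force: [-4.1, -0.1, 7.4]
grip_width: 0.0444
grasp_force: 11.3
```

```bash
python3 - <<'E'
from h import *
np.set_printoptions(precision=4,suppress=True)
p,R,s=pose();print(p,s['wrist_force'])
b=snap('side','s5.png');a=snap('top')
m=mask(b,'reacher');print(fit([(b,m)],REACH,[p[0],p[1],1.64],z0=.003))
y=1.640
plan([(tcp_for([.4556,.3528],y,.044,.011),y+np.pi)],p,R)
E
```

```text
[ 0.4858 -0.0762  0.0123] [-4.0782 -0.1496  7.3558]
(array([ 0.4878, -0.0794,  1.6649]), np.float64(0.6480196118354797))
turn [ 0.0009 -0.0005 -0.0004] shift [-0.1801 -0.0004  0.0012]
```

View pics/s5.png

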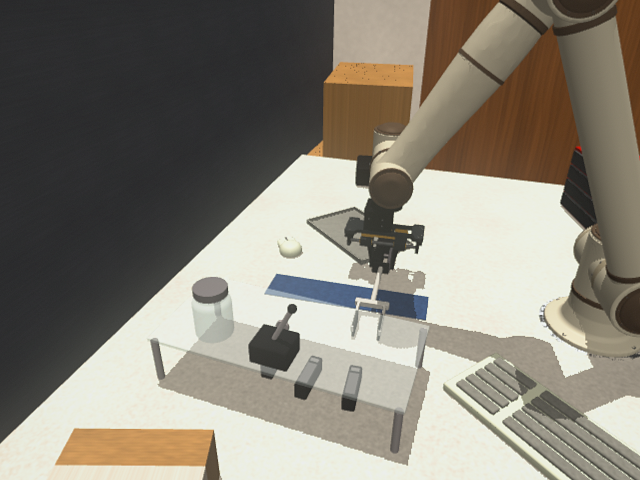

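Emit:
{"fn": "play_rows", "kwargs": {
  "series": [0,0,0,0,0,-0.003,-0.01,0,0,0,0,0,-0.003,-0.01,0,0,0,0,0,-0.003,-0.01]
}}

```text
time: 10.98
eef_pos: [0.4863, -0.0758, 0.0143]
orientation: [2.296, -2.144, -0.0]
wrist_force: [-1.6, -0.1, -3.1]
grip_width: 0.0443
grasp_force: 12.5
```

Emit:
{"fn": "play_rows", "kwargs": {
  "series": [0,0,0,0,0,-0.003,-0.01,0,0,0,0,0,-0.003,-0.01,0,0,0,0,0,-0.003,-0.01]
}}

```text
time: 11.35
eef_pos: [0.4864, -0.0758, 0.0176]
orientation: [-2.296, 2.144, -0.0]
wrist_force: [0.4, 0.1, -3.4]
grip_width: 0.0444
grasp_force: 12.5
```

```bash
python3 - <<'E'
from h import *
np.set_printoptions(precision=4,suppress=True)
p,R,s=pose();print(p,s['wrist_force'],s['torque'])
b=snap('side');a=snap('top')
m=mask(b,'reacher')
best=[(fit([(b,m)],REACH,[p[0],p[1],1.64],z0=z)) for z in(.003,.007,.011)];print(best)
c=b['color'][250:350,320:440];g=a['color'][270:330,230:330]
c=cv2.resize(c,(0,0),fx=4,fy=4,interpolation=2);g=cv2.resize(np.clip(g*2.,0,255).astype(np.uint8),(480,288),interpolation=2)[:200]
cv2.imwrite('pics/c6.png',np.vstack([c,g])[:,:,::-1])
E
```

```text
[ 0.4864 -0.0758  0.0176] [ 0.3607  0.1379 -3.4092] [ 0.0611 -0.0539  0.0374]
[(array([ 0.489 , -0.0879,  1.6512]), np.float64(0.6696502566337585)), (array([ 0.487 , -0.082 ,  1.6441]), np.float64(0.6659245491027832)), (array([ 0.4868, -0.0757,  1.645 ]), np.float64(0.6634795069694519))]
```

View pics/c6.png

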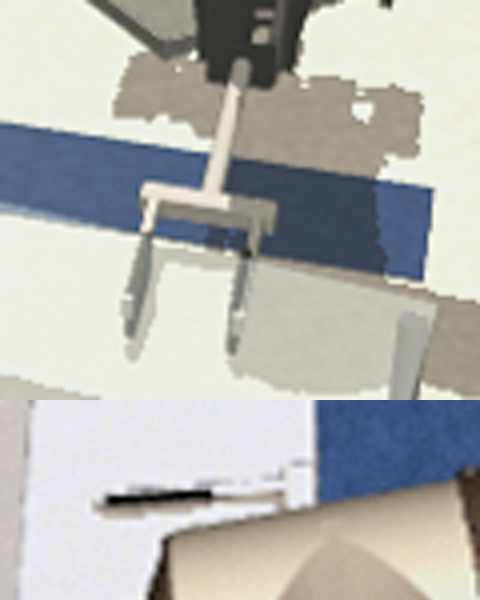

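Emit:
{"fn": "play_rows", "kwargs": {
  "series": [0,0,0,-0.01,0,0.001,-0.01,0,0,0,-0.03,0,0.002,-0.01,0,0,0,-0.05,0,0.002,-0.01,0,0,0,-0.07,0,0.002,-0.01,0,0,0,-0.085,0,0.002,-0.01,0,0,0,-0.1,0,0.002,-0.01,0,0,0,-0.1,0,0.002,-0.01]
}}

```text
time: 12.38
eef_pos: [0.4797, 0.025, 0.0156]
orientation: [-2.298, 2.142, -0.0]
wrist_force: [0.0, -0.2, -3.7]
grip_width: 0.044
grasp_force: 12.5
```

```bash
python3 - <<'E'
from h import *
np.set_printoptions(precision=4,suppress=True)
p,R,s=pose();print(p,s['wrist_force'],s['torque'])
b=snap('side');a=snap('top')
c=b['color'][250:420,310:440];g=a['color'][250:345,150:290]
c=cv2.resize(c,(0,0),fx=3,fy=3,interpolation=2);g=cv2.resize(np.clip(g*2.,0,255).astype(np.uint8),(0,0),fx=3,fy=3,interpolation=2)
H=np.zeros((520,800,3),np.uint8);H[:c.shape[0],:390]=c;H[:285,395:395+405]=g[:,:405];cv2.imwrite('pics/c7.png',H[:,:,::-1])
for r in mods(a,[[.4555,.353,1.64]]): print(r)
y=1.640
plan([(tcp_for([.4556,.3528],y,.044,p[2]),y+np.pi)],p,R)
E
```

```text
[0.4797 0.025  0.0156] [ 0.0492 -0.2213 -3.6795] [ 0.125  -0.0263 -0.0071]
(array([0.4556, 0.3527, 1.6554]), 0.94, 480)
turn [-0.0002  0.      0.0005] shift [-0.0787  0.0003  0.    ]
```

View pics/c7.png

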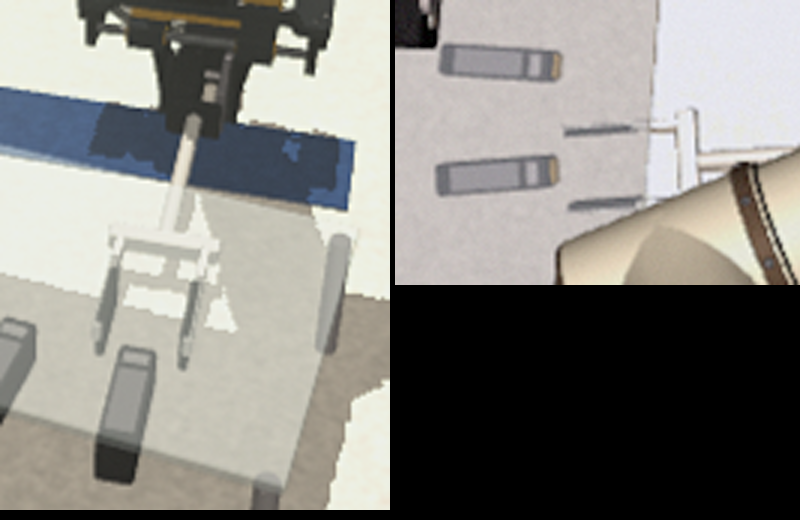

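Emit:
{"fn": "play_rows", "kwargs": {
  "series": [0,0,0,-0.01,0,0,-0.01,0,0,0,-0.025,0,0,-0.01,0,0,0,-0.04,0,0,-0.01,0,0,0,-0.055,0,0,-0.01,0,0,0,-0.068,0,0,-0.01,0,0,0,-0.079,0,0,-0.01,0,0,0,-0.079,0,0,-0.01,0,0,0,-0.079,0,0,-0.01]
}}

```text
time: 13.48
eef_pos: [0.4739, 0.1026, 0.0155]
orientation: [2.296, -2.144, -0.0]
wrist_force: [-1.4, -1.0, -2.7]
grip_width: 0.0443
grasp_force: 12.5
```

Emit:
{"fn": "play_rows", "kwargs": {
  "series": [0,0,0,0,0,0,0.1,0,0,0,0,0,0,0.2,0,0,0,0,0,0,1,0,0,0,0,0,0,1,0,0,0,0,0,0,1,0,0,0,0,0,0,1]
}}

```text
time: 14.22
eef_pos: [0.4741, 0.1027, 0.0156]
orientation: [-2.296, 2.144, -0.0]
wrist_force: [-0.1, -0.3, -2.2]
grip_width: 0.034
grasp_force: 30.0
```

```bash
python3 - <<'E'
from h import *
np.set_printoptions(precision=4,suppress=True)
p,R,s=pose();print(p,s['wrist_force'],s['torque'],s['grip_width'],s['grasp_force'])
E
```

```text
[0.4741 0.1027 0.0156] [-0.0894 -0.3362 -2.1649] [ 0.0369 -0.0853 -0.0337] 0.03399074456663002 29.962883784170344
```

Emit:
{"fn": "play_rows", "kwargs": {
  "series": [0,0,0,0,0,-0.004,1,0,0,0,0,0,-0.01,1,0,0,0,0,0,-0.016,1,0,0,0,0,0,-0.02,1,0,0,0,0,0,-0.02,1]
}}

```text
time: 14.85
eef_pos: [0.4744, 0.1029, 0.036]
orientation: [-2.295, 2.144, -0.0]
wrist_force: [0.8, -0.1, -2.6]
grip_width: 0.0344
grasp_force: 30.0
```

Emit:
{"fn": "play_rows", "kwargs": {
  "series": [0,0,0,0.01,0,0,1,0,0,0,0.03,0,0,1,0,0,0,0.055,0,0,1,0,0,0,0.085,0,0,1,0,0,0,0.115,0,0,1,0,0,0,0.145,0,0,1,0,0,0,0.17,0,0,1,0,0,0,0.19,0,0,1]
}}

```text
time: 15.85
eef_pos: [0.4866, -0.0884, 0.0352]
orientation: [2.294, -2.145, -0.001]
wrist_force: [-0.8, 0.7, -4.6]
grip_width: 0.0339
grasp_force: 30.0
```

```bash
python3 - <<'E'
from h import *
np.set_printoptions(precision=4,suppress=True)
p,R,s=pose();print(p,s['wrist_force'],s['torque'],s['grip_width'],s['grasp_force'])
b=snap('side','s8.png');a=snap('top')
for r in mods(a,[[.618,.324,1.57],[.5386,.352,1.55]]): print(r)
T=np.array([.5899,-.2433]);ty=.8661;d=np.array([-np.sin(ty),np.cos(ty)])
for k in(.06,0,-.06):
    A=tcp_for(T+k*d,ty,.0344,.12);print(k,A)
A=tcp_for(T+.06*d,ty,.0344,.12)
plan([([A[0],A[1],.12],ty+np.pi),([A[0],A[1],.03],ty+np.pi)],p,R)
E
```

```text
[ 0.4866 -0.0884  0.0352] [-0.826   0.7101 -4.6071] [-0.0456 -0.097   0.0474] 0.033863626229691086 29.959692782722414
(array([0.618 , 0.3243, 1.5672]), 0.97, 476)
(array([0.5386, 0.3522, 1.4963]), 0.69, 632)
0.06 [np.float64(0.3866593600928057), np.float64(-0.3986411802778458), 0.12]
0 [np.float64(0.4323678585219343), np.float64(-0.43750933139613735), 0.12]
-0.06 [np.float64(0.47807635695106293), np.float64(-0.4763774825144289), 0.12]
turn [ 0.0005 -0.0002  0.4914] shift [ 0.3029  0.1206 -0.0847]
turn [0. 0. 0.] shift [0.   0.   0.09]
```

View pics/s8.png

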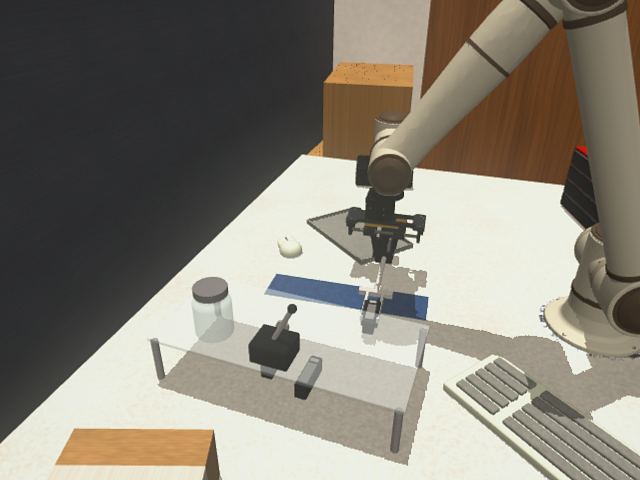

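Emit:
{"fn": "play_rows", "kwargs": {
  "series": [0,0,0,0.01,0,-0.01,1,0,0,0,0.03,0.005,-0.03,1,0,0,0.05,0.06,0.015,-0.05,1,0,0,0.12,0.095,0.03,-0.07,1,0,0,0.19,0.13,0.045,-0.08,1,0,0,0.26,0.165,0.06,-0.085,1,0,0,0.33,0.2,0.075,-0.085,1,0,0,0.4,0.235,0.09,-0.085,1]
}}

```text
time: 16.95
eef_pos: [0.4129, -0.3283, 0.1213]
orientation: [-1.517, 2.75, -0.001]
wrist_force: [0.1, -0.2, -2.7]
grip_width: 0.0339
grasp_force: 30.0
```

```bash
python3 - <<'E'
from h import *
np.set_printoptions(precision=4,suppress=True)
p,R,s=pose();print(p)
plan([([.3867,-.3986,.12],.8661+np.pi),([.3867,-.3986,.03],.8661+np.pi)],p,R)
E
```

```text
[ 0.4129 -0.3283  0.1213]
turn [-0.0005  0.0002  0.0905] shift [ 0.0734 -0.0153  0.0013]
turn [0. 0. 0.] shift [0.   0.   0.09]
```

Emit:
{"fn": "play_rows", "kwargs": {
  "series": [0,0,0.04,0.03,-0.005,0,1,0,0,0.09,0.06,-0.012,0,1,0,0,0.09,0.073,-0.015,0,1,0,0,0.09,0.073,-0.015,0,1,0,0,0.09,0.073,-0.015,0.02,1,0,0,0.09,0.073,-0.015,0.05,1,0,0,0.09,0.073,-0.015,0.075,1,0,0,0.09,0.073,-0.015,0.085,1]
}}

```text
time: 17.95
eef_pos: [0.387, -0.3957, 0.0343]
orientation: [1.325, -2.847, -0.004]
wrist_force: [-0.7, -0.1, -2.2]
grip_width: 0.0339
grasp_force: 30.0
```

```bash
python3 - <<'E'
from h import *
np.set_printoptions(precision=4,suppress=True)
p,R,s=pose();print(p,s['wrist_force'],s['grip_width'])
plan([([.3867,-.3986,.0215],.8661+np.pi)],p,R)
b=snap('side');a=snap('top')
c=b['color'][180:300,280:430];g=a['color'][170:330,370:530]
c=cv2.resize(c,(0,0),fx=3.2,fy=3.2,interpolation=2)[:,:475];g=cv2.resize(np.clip(g*2.,0,255).astype(np.uint8),(0,0),fx=2,fy=2,interpolation=2)
H=np.zeros((400,800,3),np.uint8);H[:c.shape[0],:475]=c;H[:320,480:800]=g;cv2.imwrite('pics/c9.png',H[:,:,::-1])
E
```

```text
[ 0.387  -0.3957  0.0343] [-0.6913 -0.1105 -2.2042] 0.03388832677579686
turn [ 0.0019 -0.0002  0.0033] shift [ 0.0024 -0.0017  0.0128]
```

View pics/c9.png

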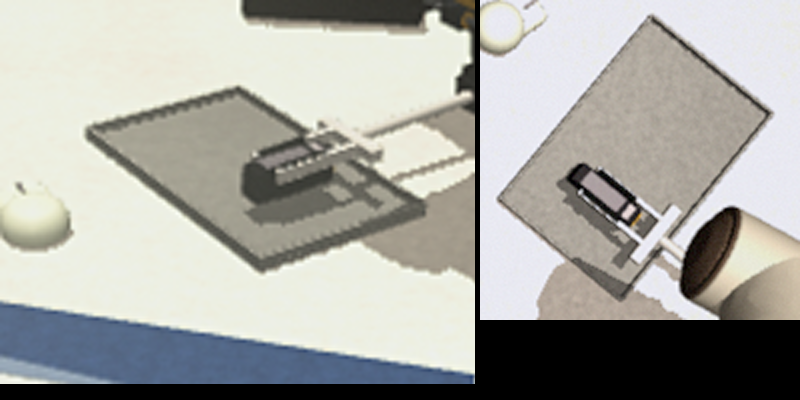

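Emit:
{"fn": "play_rows", "kwargs": {
  "series": [0,0,0,0,0,0.004,1,0,0,0,0,0,0.008,1,0,0,0,0,0,0.011,1,0,0,0,0,0,0.013,1,0,0,0,0,0,0.013,1,0,0,0,0,0,0.013,1]
}}

```text
time: 18.8
eef_pos: [0.3874, -0.3973, 0.0227]
orientation: [-1.323, 2.849, -0.0]
wrist_force: [0.3, 0.4, -3.8]
grip_width: 0.0337
grasp_force: 30.0
```

Emit:
{"fn": "play_rows", "kwargs": {
  "series": [0,0,0,0,0,0.001,1,0,0,0,0,0,0.002,1,0,0,0,0,0,0.002,1]
}}

```text
time: 19.18
eef_pos: [0.3873, -0.3971, 0.0205]
orientation: [1.323, -2.849, -0.0]
wrist_force: [0.2, -0.2, -3.9]
grip_width: 0.0338
grasp_force: 30.0
```

Emit:
{"fn": "play_rows", "kwargs": {
  "series": [0,0,0,0,0,0.001,1,0,0,0,0,0,0.001,1,0,0,0,0,0,0.001,0.15,0,0,0,0,0,0.001,0.08,0,0,0,0,0,0.001,-0.01,0,0,0,0,0,0.001,-0.01,0,0,0,0,0,0.001,-0.01]
}}

```text
time: 20.05
eef_pos: [0.3873, -0.3972, 0.0196]
orientation: [-1.323, 2.849, -0.0]
wrist_force: [0.4, -0.0, -2.0]
grip_width: 0.0441
grasp_force: 12.5
```

Emit:
{"fn": "play_rows", "kwargs": {
  "series": [0,0,0,0,0,-0.005,-0.01,0,0,0,0,0,-0.015,-0.01,0,0,0,0,0,-0.03,-0.01,0,0,0,0,0,-0.05,-0.01,0,0,0,0,0,-0.07,-0.01,0,0,0,0,0,-0.085,-0.01,0,0,0,0,0,-0.09,-0.01]
}}

```text
time: 20.92
eef_pos: [0.3878, -0.3975, 0.1111]
orientation: [-1.323, 2.848, -0.003]
wrist_force: [0.7, 1.3, -2.9]
grip_width: 0.0441
grasp_force: 12.5
```

```bash
python3 - <<'E'
from h import *
np.set_printoptions(precision=4,suppress=True)
p,R,s=pose();print(p,s['wrist_force'],s['grip_width'])
b=snap('side');a=snap('top')
c=b['color'][180:440,230:430];g=a['color'][170:330,370:530]
c=cv2.resize(c,(0,0),fx=2.3,fy=2.3,interpolation=2);g=cv2.resize(np.clip(g*2.,0,255).astype(np.uint8),(0,0),fx=2,fy=2,interpolation=2)
H=np.zeros((600,800,3),np.uint8);H[:c.shape[0],:460]=c;H[:320,480:800]=g;cv2.imwrite('pics/c10.png',H[:,:,::-1])
for r in mods(a,[[.618,.324,1.57],[.5386,.352,1.55]]): print(r)
y=1.567;m=[.618,.3243]
A=tcp_for(m,y,.044,.11,.18);print(A);mid=[(p[0]+A[0])/2,(p[1]+A[1])/2,.11]
plan([(mid,(.8661+y)/2+np.pi),(A,y+np.pi),(A[:2]+[.0155],y+np.pi)],p,R)
E
```

```text
[ 0.3878 -0.3975  0.1111] [ 0.7118  1.3016 -2.8938] 0.04410327558376287
(array([0.618 , 0.3243, 1.5672]), 0.97, 476)
(array([0.5384, 0.3521, 1.5039]), 0.69, 632)
[np.float64(0.6173675761932522), np.float64(-0.10570069772051378), 0.11]
turn [-0.0017  0.     -0.221 ] shift [-0.1855  0.0065  0.0012]
turn [ 0.      0.     -0.2231] shift [-0.1766 -0.057   0.    ]
turn [0. 0. 0.] shift [0.     0.     0.0945]
```

View pics/c10.png

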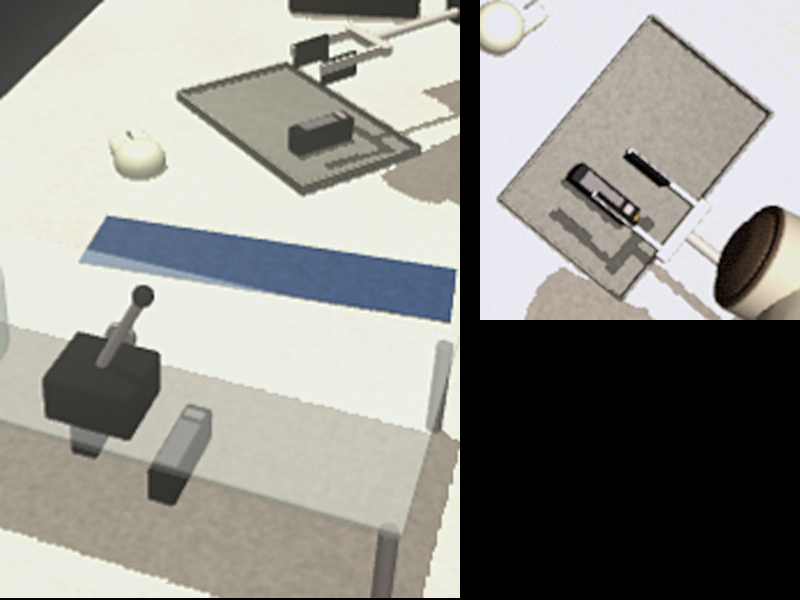

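Emit:
{"fn": "play_rows", "kwargs": {
  "series": [0,0,-0.02,-0.01,0,0,-0.01,0,0,-0.05,-0.04,0.001,0,-0.01,0,0,-0.08,-0.07,0.002,0,-0.01,0,0,-0.11,-0.1,0.003,0,-0.01,0,0,-0.14,-0.13,0.005,0,-0.01,0,0,-0.17,-0.155,0.006,0,-0.01,0,0,-0.2,-0.175,0.006,0,-0.01,0,0,-0.221,-0.185,0.006,0,-0.01]
}}

```text
time: 22.02
eef_pos: [0.5027, -0.2509, 0.1091]
orientation: [1.799, -2.575, -0.001]
wrist_force: [-0.8, 0.8, -2.8]
grip_width: 0.0445
grasp_force: 12.5
```

Emit:
{"fn": "play_rows", "kwargs": {
  "series": [0,0,-0.03,-0.02,-0.006,0,-0.01,0,0,-0.07,-0.05,-0.016,0,-0.01,0,0,-0.11,-0.085,-0.027,0,-0.01,0,0,-0.15,-0.12,-0.039,0,-0.01,0,0,-0.19,-0.15,-0.048,0,-0.01,0,0,-0.223,-0.177,-0.057,0,-0.01,0,0,-0.223,-0.177,-0.057,0,-0.01,0,0,-0.223,-0.177,-0.057,0,-0.01]
}}

```text
time: 23.02
eef_pos: [0.6165, -0.1058, 0.1092]
orientation: [2.216, -2.225, -0.001]
wrist_force: [-0.5, -0.0, -2.2]
grip_width: 0.0443
grasp_force: 12.5
```

```bash
cat > g.py <<'E'
import sys
from h import *
np.set_printoptions(precision=4,suppress=True)
def go(m,y,w,z,back):
    p,R,s=pose();print(p,R.as_matrix()[:,0],s['wrist_force'],s['grip_width'])
    plan([(tcp_for(m,y,w,z,back),y+np.pi)],p,R)
E
python3 - <<'E'
from g import *
go([.618,.3243],1.567,.044,.0155,.18)
a=snap('top')
for r in mods(a,[[.618,.324,1.57]]): print(r)
b=snap('side');m=mask(b,'reacher');print(fit([(b,m)],REACH,[.617,-.106,1.567],z0=.101))
E
```

```text
[ 0.6165 -0.1058  0.1092] [-0.0039 -1.      0.    ] [-0.4936 -0.0032 -2.2428] 0.04434506125623276
turn [ 0.0007 -0.     -0.0001] shift [-0.0001 -0.0009  0.0937]
(array([0.618 , 0.3243, 1.5672]), 0.97, 476)
(array([ 0.6209, -0.1064,  1.5918]), np.float64(0.6538016200065613))
```

Emit:
{"fn": "play_rows", "kwargs": {
  "series": [0,0,0,0,-0.001,0.01,-0.01,0,0,0,0,-0.001,0.03,-0.01,0,0,0,0,-0.001,0.05,-0.01,0,0,0,0,-0.001,0.07,-0.01,0,0,0,0,-0.001,0.085,-0.01,0,0,0,0,-0.001,0.092,-0.01,0,0,0,0,-0.001,0.093,-0.01,0,0,0,0,-0.001,0.093,-0.01]
}}

```text
time: 24.18
eef_pos: [0.6185, -0.1058, 0.0172]
orientation: [-2.217, 2.225, -0.002]
wrist_force: [-0.3, -0.5, -3.0]
grip_width: 0.044
grasp_force: 12.5
```

Emit:
{"fn": "play_rows", "kwargs": {
  "series": [0,0,0,-0.01,0,0,-0.01,0,0,0,-0.03,0,0,-0.01,0,0,0,-0.05,0,0,-0.01,0,0,0,-0.07,0,0,-0.01,0,0,0,-0.085,0,0,-0.01,0,0,0,-0.1,0,0,-0.01,0,0,0,-0.1,0,0,-0.01]
}}

```text
time: 25.05
eef_pos: [0.6184, -0.0044, 0.0166]
orientation: [-2.219, 2.224, -0.0]
wrist_force: [-0.6, 0.3, -2.9]
grip_width: 0.0443
grasp_force: 12.5
```

```bash
python3 - <<'E'
from g import *
a=snap('top');r=mods(a,[[.618,.324,1.57]]);print(r)
go([.618,.3243],1.567,.044,.0155,0)
E
```

```text
[(array([0.618 , 0.3224, 1.568 ]), 0.7, 669)]
[ 0.6183 -0.0052  0.0165] [-0.0031 -1.      0.0001] [-0.2401 -0.9877 -2.2636] 0.04436234094181084
turn [ 0.0001 -0.      0.0004] shift [-0.0795  0.0005  0.001 ]
```

Emit:
{"fn": "play_rows", "kwargs": {
  "series": [0,0,0,-0.01,0,0.001,-0.01,0,0,0,-0.025,0,0.001,-0.01,0,0,0,-0.04,0,0.001,-0.01,0,0,0,-0.055,0,0.001,-0.01,0,0,0,-0.068,0,0.001,-0.01,0,0,0,-0.08,0,0.001,-0.01,0,0,0,-0.08,0,0.001,-0.01,0,0,0,-0.08,0,0.001,-0.01]
}}

```text
time: 26.1
eef_pos: [0.6185, 0.0741, 0.0155]
orientation: [2.217, -2.226, -0.0]
wrist_force: [-0.5, -0.9, -2.2]
grip_width: 0.0446
grasp_force: 12.5
```

Emit:
{"fn": "play_rows", "kwargs": {
  "series": [0,0,0,0,0,0,0.1,0,0,0,0,0,0,0.2,0,0,0,0,0,0,1,0,0,0,0,0,0,1,0,0,0,0,0,0,1,0,0,0,0,0,0,1]
}}

```text
time: 26.85
eef_pos: [0.6187, 0.0742, 0.0156]
orientation: [-2.217, 2.226, -0.0]
wrist_force: [-0.4, 0.3, -2.0]
grip_width: 0.034
grasp_force: 30.0
```

Emit:
{"fn": "play_rows", "kwargs": {
  "series": [0,0,0,0,0,-0.004,1,0,0,0,0,0,-0.01,1,0,0,0,0,0,-0.016,1,0,0,0,0,0,-0.02,1,0,0,0,0,0,-0.02,1]
}}

```text
time: 27.48
eef_pos: [0.6189, 0.0744, 0.0361]
orientation: [-2.217, 2.225, -0.001]
wrist_force: [-0.6, -0.5, -3.2]
grip_width: 0.0339
grasp_force: 30.0
```

Emit:
{"fn": "play_rows", "kwargs": {
  "series": [0,0,0,0.01,0,0,1,0,0,0,0.03,0,0,1,0,0,0,0.055,0,0,1,0,0,0,0.085,0,0,1,0,0,0,0.115,0,0,1,0,0,0,0.145,0,0,1,0,0,0,0.17,0,0,1,0,0,0,0.19,0,0,1]
}}

```text
time: 28.48
eef_pos: [0.6173, -0.1181, 0.0353]
orientation: [2.215, -2.227, -0.001]
wrist_force: [0.2, 0.8, -3.0]
grip_width: 0.0344
grasp_force: 30.0
```

```bash
python3 - <<'E'
from g import *
p,R,s=pose();print(p,s['wrist_force'],s['grip_width'])
a=snap('top')
for v in (a,snap('side')):
  for o in nets.outline_of(v,'module0'): print(o['score'],o['at'],o['region'].sum())
A=[.4324,-.4375,.12];mid=[(p[0]+A[0])/2,(p[1]+A[1])/2,.12]
plan([(mid,(.8661+1.567)/2+np.pi),(A,.8661+np.pi),(A[:2]+[.0355],.8661+np.pi)],p,R)
E
```

```text
[ 0.6173 -0.1181  0.0353] [ 0.153   0.7723 -2.969 ] 0.034362501835373184
0.64 [433.8, 267.6] 438
0.49 [273.7, 237.0] 244
0.71 [313.4, 285.4] 160
0.64 [366.0, 238.6] 395
0.46 [301.8, 391.8] 183
turn [ 0.0004 -0.0001  0.222 ] shift [ 0.1602  0.0916 -0.0846]
turn [0.     0.     0.2231] shift [0.1819 0.0313 0.    ]
turn [0. 0. 0.] shift [0.     0.     0.0845]
```

Emit:
{"fn": "play_rows", "kwargs": {
  "series": [0,0,0,0,0,-0.02,1,0,0,0,0.01,0.005,-0.05,1,0,0,0.03,0.035,0.02,-0.075,1,0,0,0.07,0.06,0.034,-0.085,1,0,0,0.11,0.09,0.051,-0.085,1,0,0,0.15,0.115,0.066,-0.085,1,0,0,0.19,0.14,0.08,-0.085,1,0,0,0.222,0.16,0.092,-0.085,1]
}}

```text
time: 29.68
eef_pos: [0.5248, -0.2754, 0.1206]
orientation: [-1.796, 2.577, 0.0]
wrist_force: [0.2, 0.1, -3.4]
grip_width: 0.0341
grasp_force: 30.0
```

Emit:
{"fn": "play_rows", "kwargs": {
  "series": [0,0,0.03,0.025,0.004,0,1,0,0,0.07,0.055,0.009,0,1,0,0,0.11,0.09,0.015,0,1,0,0,0.15,0.12,0.021,0,1,0,0,0.19,0.15,0.026,0,1,0,0,0.223,0.182,0.031,0,1,0,0,0.223,0.182,0.031,0,1,0,0,0.223,0.182,0.031,0,1]
}}

```text
time: 30.68
eef_pos: [0.4336, -0.4348, 0.1204]
orientation: [-1.322, 2.85, 0.001]
wrist_force: [0.6, -0.4, -3.6]
grip_width: 0.0342
grasp_force: 30.0
```

```bash
python3 - <<'E'
from g import *
a=snap('top')
for o in nets.outline_of(a,'module0'): print(o['score'],o['at'],atz(a,o['at'],.02)[:2])
go([.5899,-.2433],.8661,.0344,.0355,0)
E
```

```text
0.75 [463.1, 244.8] [ 0.5957 -0.2761]
0.68 [429.9, 266.8] [ 0.5462 -0.1997]
[ 0.434  -0.4345  0.1206] [-0.6451 -0.7641 -0.0002] [ 0.4027 -0.4873 -3.5563] 0.03411534967006368
turn [0.     0.0001 0.0022] shift [ 0.0033 -0.0007  0.0851]
```

Emit:
{"fn": "play_rows", "kwargs": {
  "series": [0,0,0.002,0.003,0,0.01,1,0,0,0.002,0.003,0,0.03,1,0,0,0.002,0.003,0,0.055,1,0,0,0.002,0.003,0,0.075,1,0,0,0.002,0.003,0,0.088,1,0,0,0.002,0.003,0,0.096,1,0,0,0.002,0.003,0,0.099,1,0,0,0.002,0.003,0,0.099,1]
}}

```text
time: 31.78
eef_pos: [0.4317, -0.438, 0.0219]
orientation: [-1.316, 2.852, -0.001]
wrist_force: [0.5, -0.3, -3.8]
grip_width: 0.034
grasp_force: 30.0
```

Emit:
{"fn": "play_rows", "kwargs": {
  "series": [0,0,0,0,0,0.001,1,0,0,0,0,0,0.001,1,0,0,0,0,0,0.001,1]
}}

```text
time: 32.15
eef_pos: [0.4315, -0.4379, 0.0208]
orientation: [-1.316, 2.852, -0.001]
wrist_force: [-0.5, 0.4, -4.2]
grip_width: 0.034
grasp_force: 30.0
```

Lower 1 mm more, open, lift.

Emit:
{"fn": "play_rows", "kwargs": {
  "series": [0,0,0,0,0,0.001,1,0,0,0,0,0,0.001,1,0,0,0,0,0,0.001,0.15,0,0,0,0,0,0.001,0.08,0,0,0,0,0,0.001,-0.01,0,0,0,0,0,0.001,-0.01,0,0,0,0,0,0.001,-0.01]
}}

```text
time: 33.02
eef_pos: [0.4314, -0.4378, 0.0196]
orientation: [-1.316, 2.852, -0.0]
wrist_force: [-0.0, 0.1, -2.7]
grip_width: 0.044
grasp_force: 12.5
```

Emit:
{"fn": "play_rows", "kwargs": {
  "series": [0,0,0,0,0,-0.005,-0.01,0,0,0,0,0,-0.015,-0.01,0,0,0,0,0,-0.03,-0.01,0,0,0,0,0,-0.05,-0.01,0,0,0,0,0,-0.07,-0.01,0,0,0,0,0,-0.085,-0.01,0,0,0,0,0,-0.09,-0.01]
}}

```text
time: 33.9
eef_pos: [0.4319, -0.4381, 0.1113]
orientation: [-1.316, 2.851, -0.004]
wrist_force: [-0.0, -0.5, -2.8]
grip_width: 0.0443
grasp_force: 12.5
```

```bash
python3 - <<'E'
from g import *
p,R,s=pose();print(p)
a=snap('top');b=snap('side')
for v in(a,b):
  for o in nets.outline_of(v,'module0'): print(o['score'],o['at'],atz(v,o['at'],.02)[:2],o['region'].sum())
# module under riser: manual mask, brightness split from the counter
g=a['color'].astype(float).mean(2);print(np.round(g[262:281:2,160:212:3]).astype(int))
for v in([b],):
  os=[o for o in nets.outline_of(b,'module0') if abs(o['at'][0]-302)<15 and abs(o['at'][1]-391)<15]
  if os: print(fit([(b,os[0]['region'].astype(np.float32))],MOD,[.5386,.352,1.55]))
cr=np.zeros((480,640),np.float32);cr[263:280,162:206]=(g[263:280,162:206]<.85*np.median(g[280:300,170:200]))
cs,_=cv2.findContours(cr.astype(np.uint8),0,2);cr=cv2.drawContours(np.zeros((480,640),np.uint8),cs,-1,1,-1).astype(np.float32)
q,sc=fit([(a,cr)],MOD,[.5386,.352,1.55]);print(q,sc,cr.sum())
y=q[2];A=tcp_for(q,y,.044,.11,.18);mid=[(p[0]+A[0])/2,(p[1]+A[1])/2,.11]
print(A);plan([(mid,(.8661+y)/2+np.pi),(A,y+np.pi)],p,R)
E
```

```text
[ 0.4319 -0.4381  0.1113]
0.69 [445.2, 242.8] [ 0.6003 -0.2357] 407
0.69 [430.8, 266.9] [ 0.546  -0.2017] 506
0.94 [368.1, 237.9] [ 0.5471 -0.1979] 371
0.61 [303.8, 390.8] [0.5328 0.3923] 202
0.58 [361.0, 224.6] [ 0.5846 -0.2705] 329
[[  1   0 102  99  98  98 100 100 100  98  99  99  99 100 101  99  99 100]
 [  0   0  82  82  86  90  92  96 100 101 101  99  99  98 100 100  98  97]
 [ 68  83  56  61  75  70  69  66  61  61  62  67  77  83  89  98  98  98]
 [101 100  57  63  79  78  79  78  78  81  80  60  81  64  58  74  98  99]
 [ 98 101  58  66  79  78  79  79  79  78  79  58  90  61  58  76  99  97]
 [100 101  58  69  78  80  78  79  80  79  80  57  89  58  65  82 101 100]
 [101  99  68  64  64  66  71  74  75  77  78  58  88  59  68  82 102 100]
 [ 98  99  99 102 101  98  94  87  81  75  73  72  64  61  59  95  99  98]
 [100  98  99  99  98 100  99  99  99 100 100 102 101 101 100  99  98  99]
 [100  98  98  98  98  99  99  99  98  99  99  98 100 100 100  99 100  99]]
(array([0.5408, 0.3531, 1.5905]), np.float64(0.26320940256118774))
[0.5385 0.3521 1.4949] 0.9220272898674011 466.0
[np.float64(0.5069297247778846), np.float64(-0.07671362890311414), 0.11]
turn [-0.0018 -0.     -0.201 ] shift [-0.1618  0.0887  0.0011]
turn [ 0.      0.     -0.2002] shift [-0.1814  0.0341  0.    ]
```

Emit:
{"fn": "play_rows", "kwargs": {
  "series": [0,0,-0.02,-0.01,0.005,0,-0.01,0,0,-0.05,-0.035,0.02,0,-0.01,0,0,-0.08,-0.06,0.033,0,-0.01,0,0,-0.11,-0.09,0.05,0,-0.01,0,0,-0.14,-0.115,0.063,0,-0.01,0,0,-0.17,-0.135,0.074,0,-0.01,0,0,-0.19,-0.152,0.083,0,-0.01,0,0,-0.201,-0.162,0.089,0,-0.01]
}}

```text
time: 35.15
eef_pos: [0.469, -0.2556, 0.1095]
orientation: [1.751, -2.608, -0.0]
wrist_force: [-0.0, 1.0, -2.8]
grip_width: 0.0441
grasp_force: 12.5
```

Emit:
{"fn": "play_rows", "kwargs": {
  "series": [0,0,-0.03,-0.02,0.004,0,-0.01,0,0,-0.07,-0.055,0.01,0,-0.01,0,0,-0.11,-0.09,0.017,0,-0.01,0,0,-0.15,-0.125,0.023,0,-0.01,0,0,-0.18,-0.155,0.029,0,-0.01,0,0,-0.2,-0.181,0.034,0,-0.01,0,0,-0.2,-0.181,0.034,0,-0.01,0,0,-0.2,-0.181,0.034,0,-0.01]
}}

```text
time: 36.15
eef_pos: [0.506, -0.0767, 0.1094]
orientation: [2.135, -2.304, -0.0]
wrist_force: [-0.2, -0.9, -2.3]
grip_width: 0.0444
grasp_force: 12.5
```

```bash
python3 - <<'E'
from g import *
a=snap('top');print(mods(a,[[.5386,.352,1.5]]))
go([.5385,.3521],1.495,.044,.0155,.18)
E
```

```text
[(array([0.5386, 0.3521, 1.4966]), 0.69, 632)]
[ 0.5059 -0.077   0.1094] [-0.077  -0.997   0.0002] [ 0.1201  0.5583 -3.4916] 0.044024328473983985
turn [ 0.0003 -0.0001 -0.0008] shift [-0.0003 -0.0011  0.0939]
```

Emit:
{"fn": "play_rows", "kwargs": {
  "series": [0,0,0,0,-0.001,0.01,-0.01,0,0,0,0,-0.001,0.03,-0.01,0,0,0,0,-0.001,0.05,-0.01,0,0,0,0,-0.001,0.07,-0.01,0,0,0,0,-0.001,0.085,-0.01,0,0,0,0,-0.001,0.092,-0.01,0,0,0,0,-0.001,0.093,-0.01,0,0,0,0,-0.001,0.093,-0.01]
}}

```text
time: 37.2
eef_pos: [0.5077, -0.0765, 0.017]
orientation: [-2.135, 2.304, -0.001]
wrist_force: [1.2, 0.6, -2.1]
grip_width: 0.0444
grasp_force: 12.5
```

Emit:
{"fn": "play_rows", "kwargs": {
  "series": [0,0,0,-0.01,0,0,-0.01,0,0,0,-0.03,0,0,-0.01,0,0,0,-0.05,0,0,-0.01,0,0,0,-0.07,0,0,-0.01,0,0,0,-0.085,0,0,-0.01,0,0,0,-0.1,0,0,-0.01,0,0,0,-0.1,0,0,-0.01]
}}

```text
time: 38.08
eef_pos: [0.5152, 0.0243, 0.0167]
orientation: [-2.137, 2.302, -0.0]
wrist_force: [0.1, -0.4, -2.5]
grip_width: 0.0444
grasp_force: 12.5
```

```bash
python3 - <<'E'
from g import *
a=snap('top');r=mods(a,[[.5386,.352,1.5]]);print(r)
go([.5386,.3521],1.495,.044,.0155,0)
E
```

```text
[(array([0.5386, 0.3521, 1.499 ]), 0.69, 632)]
[0.5148 0.0236 0.0166] [-0.0753 -0.9972  0.    ] [-0.2694 -0.2365 -1.987 ] 0.044141396443126237
turn [ 0.0001 -0.      0.0003] shift [-0.0793  0.0001  0.0011]
```

Emit:
{"fn": "play_rows", "kwargs": {
  "series": [0,0,0,-0.01,0,0.001,-0.01,0,0,0,-0.025,0,0.001,-0.01,0,0,0,-0.04,0,0.001,-0.01,0,0,0,-0.055,0,0.001,-0.01,0,0,0,-0.068,0,0.001,-0.01,0,0,0,-0.08,0,0.001,-0.01,0,0,0,-0.08,0,0.001,-0.01,0,0,0,-0.08,0,0.001,-0.01]
}}

```text
time: 39.12
eef_pos: [0.5206, 0.1028, 0.0154]
orientation: [2.135, -2.304, -0.0]
wrist_force: [0.7, 0.4, -2.8]
grip_width: 0.0443
grasp_force: 12.5
```

Emit:
{"fn": "play_rows", "kwargs": {
  "series": [0,0,0,0,0,0,0.1,0,0,0,0,0,0,0.2,0,0,0,0,0,0,1,0,0,0,0,0,0,1,0,0,0,0,0,0,1,0,0,0,0,0,0,1]
}}

```text
time: 39.88
eef_pos: [0.5209, 0.1029, 0.0156]
orientation: [-2.135, 2.305, -0.0]
wrist_force: [1.3, -1.2, -3.1]
grip_width: 0.0341
grasp_force: 30.0
```

Emit:
{"fn": "play_rows", "kwargs": {
  "series": [0,0,0,0,0,-0.004,1,0,0,0,0,0,-0.01,1,0,0,0,0,0,-0.016,1,0,0,0,0,0,-0.02,1,0,0,0,0,0,-0.02,1]
}}

```text
time: 40.5
eef_pos: [0.5211, 0.1031, 0.036]
orientation: [-2.135, 2.304, -0.0]
wrist_force: [-0.7, -0.1, -3.0]
grip_width: 0.0339
grasp_force: 30.0
```

Emit:
{"fn": "play_rows", "kwargs": {
  "series": [0,0,0,0.01,0,0,1,0,0,0,0.03,0,0,1,0,0,0,0.055,0,0,1,0,0,0,0.085,0,0,1,0,0,0,0.115,0,0,1,0,0,0,0.145,0,0,1,0,0,0,0.17,0,0,1,0,0,0,0.19,0,0,1]
}}

```text
time: 41.5
eef_pos: [0.5054, -0.0888, 0.0353]
orientation: [2.133, -2.306, -0.001]
wrist_force: [1.2, 0.4, -3.6]
grip_width: 0.0342
grasp_force: 30.0
```

```bash
python3 - <<'E'
from g import *
p,R,s=pose();print(p,s['wrist_force'],s['grip_width'])
a=snap('top')
for v in (a,snap('side')):
  for o in nets.outline_of(v,'module0'): print(o['score'],o['at'],o['region'].sum())
A=[.4781,-.4764,.12];mid=[(p[0]+A[0])/2,(p[1]+A[1])/2,.12]
plan([(mid,(.8661+1.495)/2+np.pi),(A,.8661+np.pi)],p,R)
E
```

```text
[ 0.5054 -0.0888  0.0353] [ 1.2213  0.4    -3.5527] 0.034234602757063935
0.71 [429.6, 245.1] 478
0.7 [259.2, 275.2] 313
0.59 [450.4, 247.0] 462
0.59 [346.0, 236.5] 283
0.43 [349.0, 301.1] 114
turn [ 0.0005 -0.0002  0.1988] shift [ 0.1943 -0.0014 -0.0846]
turn [0.     0.     0.2002] shift [ 0.1844 -0.0611  0.    ]
```

```bash
python3 - <<'E'
from g import *
a=snap('top','t11.png');b=snap('side')
for v in (a,b):
  for o in nets.outline_of(v,'module0'):
    w=atz(v,o['at'],.02)
    if w[1]<-.1:
        q=fit([(v,o['region'].astype(np.float32))],MOD,[w[0],w[1],.87],z0=.004);print(o['at'],q)
        d=q[0][:2]-[.5899,-.2433];c,s=np.cos(.8661),np.sin(.8661);print('tray xy',c*d[0]+s*d[1],-s*d[0]+c*d[1])
c=b['color'][180:280,290:430];g=a['color'][170:330,370:530]
c=cv2.resize(c,(0,0),fx=3.2,fy=3.2,interpolation=2)[:,:475];g=cv2.resize(np.clip(g*2.,0,255).astype(np.uint8),(0,0),fx=2,fy=2,interpolation=2)
H=np.zeros((320,800,3),np.uint8);H[:c.shape[0],:c.shape[1]]=c[:320];H[:320,480:800]=g;cv2.imwrite('pics/c11.png',H[:,:,::-1])
E
```

```text
[450.5, 247.1] (array([ 0.592 , -0.2445,  0.7706]), np.float64(0.8675406575202942))
tray xy 0.00045479639508009466 -0.0024138696557680596
[428.2, 246.0] (array([ 0.5959, -0.2025,  0.8816]), np.float64(0.8968527317047119))
tray xy 0.034958445594199763 0.021868797540386887
[345.1, 235.6] (array([ 0.599 , -0.1968,  1.0963]), np.float64(0.6342287063598633))
tray xy 0.041269455288800605 0.02319451629576134
```

View pics/c11.png

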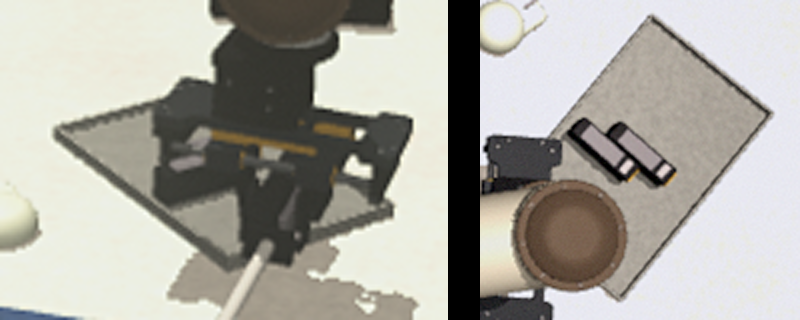

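```bash
python3 - <<'E'
from g import *
p,R,s=pose()
T=np.array([.5899,-.2433]);ty=.8661;t=T-.075*np.array([-np.sin(ty),np.cos(ty)]);print(t)
A=tcp_for(t,ty,.0344,.12);print(A);mid=[(p[0]+A[0])/2,(p[1]+A[1])/2,.12]
plan([(mid,(.8661+1.495)/2+np.pi),(A,.8661+np.pi)],p,R)
E
```

```text
[ 0.647  -0.2919]
[np.float64(0.48950348155834505), np.float64(-0.4860945202940018), 0.12]
turn [-0.      0.      0.2004] shift [ 0.2001 -0.0066 -0.0844]
turn [0.     0.     0.2002] shift [ 0.1882 -0.0682  0.    ]
```

Emit:
{"fn": "play_rows", "kwargs": {
  "series": [0,0,0,0,0,-0.025,1,0,0,0,0,0,-0.055,1,0,0,0,0.005,0,-0.08,1,0,0,0.04,0.035,-0.001,-0.084,1,0,0,0.08,0.075,-0.002,-0.084,1,0,0,0.12,0.12,-0.004,-0.084,1,0,0,0.16,0.165,-0.005,-0.084,1,0,0,0.2,0.2,-0.007,-0.084,1]
}}

```text
time: 42.9
eef_pos: [0.498, -0.2874, 0.1193]
orientation: [1.746, -2.611, -0.001]
wrist_force: [0.2, 1.0, -4.2]
grip_width: 0.0342
grasp_force: 30.0
```

Emit:
{"fn": "play_rows", "kwargs": {
  "series": [0,0,0.03,0.025,-0.008,0,1,0,0,0.07,0.06,-0.02,0,1,0,0,0.11,0.095,-0.034,0,1,0,0,0.15,0.13,-0.047,0,1,0,0,0.18,0.16,-0.058,0,1,0,0,0.2,0.188,-0.068,0,1,0,0,0.2,0.188,-0.068,0,1,0,0,0.2,0.188,-0.068,0,1]
}}

```text
time: 43.9
eef_pos: [0.4894, -0.4852, 0.1188]
orientation: [1.319, -2.85, -0.003]
wrist_force: [0.1, 0.4, -3.8]
grip_width: 0.0345
grasp_force: 30.0
```

```bash
python3 - <<'E'
from g import *
a=snap('top');b=snap('side')
for v in (a,b):
  for o in nets.outline_of(v,'module0'): 
    w=atz(v,o['at'],.02);q=fit([(v,o['region'].astype(np.float32))],MOD,[w[0],w[1],.87],z0=.004);print(o['score'],o['at'],q,o['region'].sum())
go([.647,-.2919],.8661,.0344,.02,0)
E
```

```text
0.75 [479.2, 210.3] (array([ 0.6635, -0.324 ,  0.9661]), np.float64(0.7001820802688599)) 467
0.71 [429.1, 247.8] (array([ 0.5955, -0.2028,  0.8398]), np.float64(0.9274518489837646)) 538
0.67 [451.9, 250.7] (array([ 0.5915, -0.2457,  0.7947]), np.float64(0.8298227787017822)) 476
0.6 [349.6, 237.9] (array([ 0.594 , -0.2029,  0.8774]), np.float64(0.9063817262649536)) 379
0.53 [335.7, 188.6] (array([ 0.732 , -0.5063,  1.7408]), np.float64(0.6503391265869141)) 118
0.51 [366.4, 223.9] (array([ 0.5909, -0.2479,  0.8204]), np.float64(0.42066246271133423)) 167
[ 0.4899 -0.4852  0.1197] [-0.6466 -0.7628 -0.0001] [-0.2307  0.2726 -3.7555] 0.03404062773445478
turn [0.     0.0001 0.001 ] shift [ 0.001  -0.0002  0.0997]
```

Emit:
{"fn": "play_rows", "kwargs": {
  "series": [0,0,0,0.001,0,0.01,1,0,0,0,0.001,0,0.03,1,0,0,0,0.001,0,0.055,1,0,0,0,0.001,0,0.075,1,0,0,0,0.001,0,0.088,1,0,0,0,0.001,0,0.095,1,0,0,0,0.001,0,0.098,1,0,0,0,0.001,0,0.098,1]
}}

```text
time: 45.1
eef_pos: [0.4892, -0.4871, 0.022]
orientation: [-1.319, 2.851, -0.001]
wrist_force: [0.5, -0.0, -2.8]
grip_width: 0.0342
grasp_force: 30.0
```

Emit:
{"fn": "play_rows", "kwargs": {
  "series": [0,0,0,0,0,0.001,1,0,0,0,0,0,0.001,1,0,0,0,0,0,0.001,1]
}}

```text
time: 45.48
eef_pos: [0.4891, -0.487, 0.0209]
orientation: [-1.318, 2.851, -0.001]
wrist_force: [-0.4, 0.3, -3.7]
grip_width: 0.0341
grasp_force: 30.0
```

Emit:
{"fn": "play_rows", "kwargs": {
  "series": [0,0,0,0,0,0.001,1,0,0,0,0,0,0.001,1,0,0,0,0,0,0.001,0.15,0,0,0,0,0,0.001,0.08,0,0,0,0,0,0.001,-0.01,0,0,0,0,0,0.001,-0.01,0,0,0,0,0,0.001,-0.01]
}}

```text
time: 46.35
eef_pos: [0.4889, -0.4869, 0.0195]
orientation: [1.319, -2.851, -0.0]
wrist_force: [-0.1, -0.1, -2.7]
grip_width: 0.0441
grasp_force: 12.5
```

Emit:
{"fn": "play_rows", "kwargs": {
  "series": [0,0,0,0,0,-0.005,-0.01,0,0,0,0,0,-0.015,-0.01,0,0,0,0,0,-0.03,-0.01,0,0,0,0,0,-0.05,-0.01,0,0,0,0,0,-0.07,-0.01,0,0,0,0,0,-0.085,-0.01,0,0,0,0,0,-0.09,-0.01]
}}

```text
time: 47.22
eef_pos: [0.4895, -0.4873, 0.1115]
orientation: [-1.318, 2.85, -0.004]
wrist_force: [0.6, 0.3, -2.9]
grip_width: 0.0438
grasp_force: 12.5
```

```bash
python3 - <<'E'
from g import *
p,R,s=pose();print(p)
a=snap('top');b=snap('side')
for v in (a,b):
  for o in nets.outline_of(v,'module0'): 
    w=atz(v,o['at'],.02);q=fit([(v,o['region'].astype(np.float32))],MOD,[w[0],w[1],.87],z0=.004);print(o['score'],o['at'],q,o['region'].sum())
A=[.4325,.0605,.11];y=.055;mid=[.42,-.21,.12]
plan([(mid,.46+np.pi),(A,y+np.pi)],p,R)
E
```

```text
[ 0.4895 -0.4873  0.1115]
0.88 [429.3, 246.9] (array([ 0.5959, -0.2032,  0.8821]), np.float64(0.8819515705108643)) 504
0.74 [461.4, 217.4] (array([ 0.6468, -0.2913,  0.8558]), np.float64(0.6494027972221375)) 377
0.64 [450.4, 248.8] (array([ 0.5909, -0.2446,  0.8237]), np.float64(0.8300403952598572)) 469
0.66 [342.9, 217.2] (array([ 0.645 , -0.2928,  0.9023]), np.float64(0.8795305490493774)) 319
0.44 [368.8, 178.8] (array([ 0.6979, -0.5497,  0.5852]), np.float64(0.2268717885017395)) 1132
turn [-0.0018  0.0006  0.2587] shift [-0.1663  0.2325 -0.0091]
turn [0.     0.     0.2578] shift [-0.1313  0.2368  0.01  ]
```

Emit:
{"fn": "play_rows", "kwargs": {
  "series": [0,0,0.03,-0.015,0.02,-0.009,-0.01,0,0,0.06,-0.035,0.05,-0.009,-0.01,0,0,0.1,-0.06,0.085,-0.009,-0.01,0,0,0.14,-0.085,0.12,-0.009,-0.01,0,0,0.18,-0.11,0.155,-0.009,-0.01,0,0,0.21,-0.135,0.19,-0.009,-0.01,0,0,0.24,-0.155,0.215,-0.009,-0.01,0,0,0.259,-0.166,0.232,-0.009,-0.01]
}}

```text
time: 48.42
eef_pos: [0.4189, -0.2088, 0.1182]
orientation: [0.715, -3.058, -0.001]
wrist_force: [0.6, -0.6, -2.8]
grip_width: 0.0442
grasp_force: 12.5
```

Emit:
{"fn": "play_rows", "kwargs": {
  "series": [0,0,0.03,-0.01,0.02,0,-0.01,0,0,0.07,-0.03,0.055,0,-0.01,0,0,0.11,-0.05,0.09,0,-0.01,0,0,0.15,-0.07,0.13,0,-0.01,0,0,0.19,-0.09,0.165,0,-0.01,0,0,0.23,-0.11,0.2,0,-0.01,0,0,0.258,-0.131,0.237,0.01,-0.01,0,0,0.258,-0.131,0.237,0.01,-0.01]
}}

```text
time: 49.42
eef_pos: [0.4319, 0.0623, 0.1079]
orientation: [0.091, -3.139, 0.001]
wrist_force: [0.0, -1.0, -2.6]
grip_width: 0.0441
grasp_force: 12.5
```

Emit:
{"fn": "play_rows", "kwargs": {
  "series": [0,0,0,0,0,0,-0.01,0,0,0,0,0,0,-0.01,0,0,0,0,0,0,-0.01]
}}

```text
time: 49.8
eef_pos: [0.4319, 0.0596, 0.1087]
orientation: [-0.083, 3.14, 0.0]
wrist_force: [-0.5, 0.2, -3.6]
grip_width: 0.0442
grasp_force: 12.5
```

```bash
python3 - <<'E'
from g import *
p,R,s=pose();print(p,R.as_matrix()[:,0],s['qpos'])
b=snap('side');m=mask(b,'reacher');print(fit([(b,m)],REACH,[.432,.06,.055],z0=.101))
plan([([.4325,.0595,.025],.052+np.pi)],p,R)
E
```

```text
[0.4319 0.0596 0.1087] [-0.9986 -0.0527 -0.0002] [ 0.5123  0.194  -0.5965  0.     -0.7801 -2.0303]
(array([0.431 , 0.0501, 0.0968]), np.float64(0.650436282157898))
turn [0.     0.0001 0.0005] shift [-0.0005 -0.0001  0.0837]
```

Emit:
{"fn": "play_rows", "kwargs": {
  "series": [0,0,0,0,0,0.01,-0.01,0,0,0,0,0,0.03,-0.01,0,0,0,0,0,0.055,-0.01,0,0,0,0,0,0.075,-0.01,0,0,0,0,0,0.085,-0.01,0,0,0,0,0,0.09,-0.01,0,0,0,0,0,0.093,-0.01,0,0,0,0,0,0.093,-0.01]
}}

```text
time: 50.9
eef_pos: [0.4322, 0.0605, 0.0158]
orientation: [-0.085, 3.14, 0.001]
wrist_force: [-1.0, -0.2, -2.9]
grip_width: 0.0443
grasp_force: 12.5
```

Emit:
{"fn": "play_rows", "kwargs": {
  "series": [0,0,0,0,0,0.001,-0.01,0,0,0,0,0,0.002,-0.01,0,0,0,0,0,0.002,-0.01]
}}

```text
time: 51.28
eef_pos: [0.4321, 0.0604, 0.0137]
orientation: [-0.085, 3.14, 0.0]
wrist_force: [0.5, -0.0, -2.3]
grip_width: 0.0442
grasp_force: 12.5
```

Emit:
{"fn": "play_rows", "kwargs": {
  "series": [0,0,0,0,0,0.001,-0.01,0,0,0,0,0,0.002,-0.01,0,0,0,0,0,0.002,-0.01]
}}

```text
time: 51.65
eef_pos: [0.432, 0.0603, 0.0115]
orientation: [0.085, -3.14, 0.0]
wrist_force: [0.1, 0.1, -2.3]
grip_width: 0.0443
grasp_force: 12.5
```

Emit:
{"fn": "play_rows", "kwargs": {
  "series": [0,0,0,0,0,0.001,-0.01,0,0,0,0,0,0.001,-0.01,0,0,0,0,0,0.001,-0.01]
}}

```text
time: 52.02
eef_pos: [0.4319, 0.0603, 0.0105]
orientation: [0.085, -3.14, 0.0]
wrist_force: [-0.4, -0.5, -2.3]
grip_width: 0.0442
grasp_force: 12.4
```

Emit:
{"fn": "play_rows", "kwargs": {
  "series": [0,0,0,0,0,0.001,-0.01,0,0,0,0,0,0.001,-0.01,0,0,0,0,0,0.001,-0.05,0,0,0,0,0,0.001,-0.1,0,0,0,0,0,0.001,-1,0,0,0,0,0,0.001,-1,0,0,0,0,0,0.001,-1,0,0,0,0,0,0.001,-1]
}}

```text
time: 53.02
eef_pos: [0.432, 0.0604, 0.0096]
orientation: [-0.085, 3.14, 0.0]
wrist_force: [0.1, -1.1, -0.1]
grip_width: 0.0796
grasp_force: 0.0
```

Emit:
{"fn": "play_rows", "kwargs": {
  "series": [0,0,0,0,0,-0.01,-1,0,0,0,0,0,-0.04,-1,0,0,0,0,0,-0.08,-1,0,0,0,0,0,-0.12,-1,0,0,0,0,0,-0.17,-1,0,0,0,0,0,-0.22,-1,0,0,0,0,0,-0.25,-1,0,0,0,0,0,-0.25,-1]
}}

```text
time: 54.02
eef_pos: [0.4329, 0.0608, 0.2628]
orientation: [-0.085, 3.134, 0.005]
wrist_force: [-0.4, -0.4, -0.6]
grip_width: 0.0868
grasp_force: 0.0
```

```bash
python3 - <<'E'
from g import *
p,R,s=pose();print(p,s['qpos'])
a=snap('top');b=snap('side')
for vs in([a],[b]):
    print(fit([(v,mask(v,'reacher')) for v in vs],REACH,[.432,.06,.052],z0=.002))
for v in (a,b):
  for o in nets.outline_of(v,'module0'): print(o['score'],o['at'],atz(v,o['at'],.02)[:2])
  for n in('tally','tally_tip'):
    o=nets.outline_of(v,n); print(n,[(x['score'],x['at']) for x in o[:2]])
  for n in('mouse','jar'): print(n,nets.outline_of(v,n)[0]['at'])
# approach point for lever: closed fingers
for yw in (-.278,-np.pi/2,np.pi/2,0,np.pi):
    plan([([.49,.405,.26],yw)],p,R)
E
```

```text
[0.4329 0.0608 0.2628] [ 0.5139  0.0228 -0.3566  0.0004 -1.1844 -2.0305]
(array([0.432 , 0.06  , 0.0533]), np.float64(0.44507622718811035))
(array([0.432 , 0.0579, 0.0655]), np.float64(0.7648940086364746))
0.97 [432.4, 244.9] [ 0.5956 -0.2066]
0.93 [450.3, 247.1] [ 0.5906 -0.2469]
0.67 [466.5, 219.8] [ 0.6527 -0.2856]
tally [(0.56, [136.7, 259.6])]
tally_tip [(0.43, [135.9, 258.4])]
mouse [379.0, 180.2]
jar [158.7, 185.3]
0.77 [340.8, 217.3] [ 0.6536 -0.2977]
0.75 [364.8, 222.5] [ 0.577  -0.2873]
0.73 [349.9, 234.3] [ 0.6007 -0.2022]
0.67 [289.5, 287.6] [0.6702 0.0982]
tally [(0.72, [282.0, 320.8])]
tally_tip [(0.53, [285.5, 319.6])]
mouse [287.9, 247.5]
jar [210.9, 309.9]
turn [-0.0054  0.0034 -1.7884] shift [-0.0757  0.3406  0.0042]
turn [-0.0017  0.0046 -0.9654] shift [-0.0757  0.3406  0.0042]
turn [0.0047 0.0018 1.0346] shift [-0.0757  0.3406  0.0042]
turn [-0.0063  0.0029 -1.9654] shift [-0.0757  0.3406  0.0042]
turn [0.0019 0.0041 0.0346] shift [-0.0757  0.3406  0.0042]
```

Emit:
{"fn": "play_rows", "kwargs": {
  "series": [0,0,0.01,-0.01,0.03,0,1,0,0,0.02,-0.02,0.08,0,1,0,0,0.03,-0.03,0.13,0,1,0,0,0.035,-0.045,0.19,0,1,0,0,0.035,-0.055,0.24,0,1,0,0,0.035,-0.065,0.29,0,1,0,0,0.035,-0.07,0.32,0,1,0,0,0.035,-0.076,0.34,0,1]
}}

```text
time: 55.72
eef_pos: [0.4893, 0.4056, 0.2588]
orientation: [0.001, -3.141, 0.001]
wrist_force: [-0.0, 0.2, 0.1]
grip_width: 0.0148
grasp_force: 0.0
```

Emit:
{"fn": "play_rows", "kwargs": {
  "series": [0,0,0,0,0,0,1,0,0,0,0,0,0,1,0,0,0,0,0,0,1]
}}

```text
time: 56.1
eef_pos: [0.4894, 0.4031, 0.2599]
orientation: [0.002, 3.141, 0.0]
wrist_force: [0.3, 0.1, 0.4]
grip_width: 0.0007
grasp_force: 0.0
```

```bash
python3 - <<'E'
from g import *
p,R,s=pose();print(p,s['qpos'],s['grip_width'],s['wrist_force'])
plan([([.49,.405,.188],np.pi),([.575,.402,.188],np.pi)],p,R)
b=snap('side');c=b['color'][150:400,180:480];cv2.imwrite('pics/c12.png',cv2.resize(c,(0,0),fx=2,fy=2,interpolation=2)[:,:,::-1])
E
```

```text
[0.4894 0.4031 0.2599] [ 0.9438  0.3788  0.0925  0.     -1.2844 -2.516 ] 0.0007110502020398774 [0.2514 0.0697 0.4035]
turn [ 0.0001  0.0001 -0.0009] shift [-0.0006  0.0019  0.0719]
turn [0. 0. 0.] shift [-0.085 -0.003  0.   ]
```

View pics/c12.png

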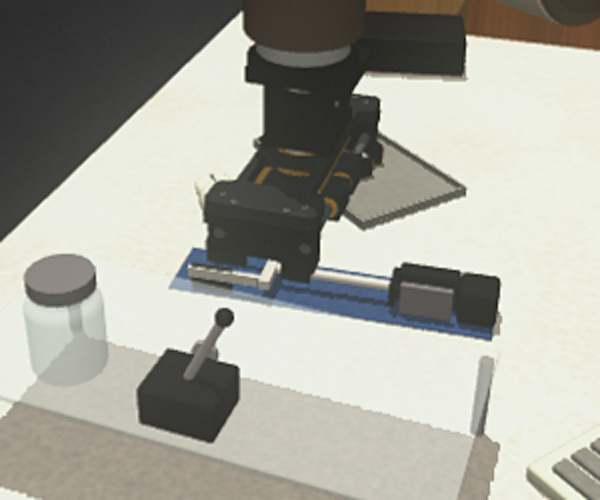

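Emit:
{"fn": "play_rows", "kwargs": {
  "series": [0,0,0,0,0.001,0.02,1,0,0,0,0,0.001,0.045,1,0,0,0,0,0.001,0.065,1,0,0,0,0,0.001,0.072,1,0,0,0,-0.01,0.001,0.072,1,0,0,0,-0.02,0.001,0.072,1,0,0,0,-0.03,0.001,0.072,1,0,0,0,-0.04,0.001,0.072,1]
}}

```text
time: 57.15
eef_pos: [0.5305, 0.4049, 0.1879]
orientation: [0.002, 3.141, 0.001]
wrist_force: [-0.1, 0.8, 0.1]
grip_width: 0.0005
grasp_force: 0.0
```

Emit:
{"fn": "play_rows", "kwargs": {
  "series": [0,0,0,-0.008,0,0,1,0,0,0,-0.016,0,0,1,0,0,0,-0.024,0,0,1,0,0,0,-0.032,0,0,1,0,0,0,-0.038,0,0,1,0,0,0,-0.042,-0.001,0,1,0,0,0,-0.042,-0.001,0,1]
}}

```text
time: 58.02
eef_pos: [0.5716, 0.404, 0.1874]
orientation: [-0.002, -3.142, -0.001]
wrist_force: [-0.9, 0.0, 0.2]
grip_width: 0.0002
grasp_force: 0.8
```

```bash
cat > lev.py <<'E'
from g import *
p,R,s=pose();print(p,s['wrist_force'])
b=snap('side');a=snap('top')
for v,n in((a,'top'),(b,'side')):
  print(n,[(o['score'],o['at']) for o in nets.outline_of(v,'tally')[:2]])
  for th in(-.45,0,.3,.45): # tip
    r=.078*np.sin(th);print(th,proj(v,[.577+r*.9976,.404-.07*r,.138+.078*np.cos(th)])[0])
E
python3 lev.py
```

```text
[0.5716 0.404  0.1874] [-0.9311  0.033   0.2281]
top []
-0.45 [129.6428 266.3826]
0 [130.0131 248.0261]
0.3 [131.9878 235.8704]
0.45 [133.4189 230.3267]
side [(0.47, [270.3, 330.3]), (0.22, [391.2, 299.9])]
-0.45 [294.0465 309.4753]
0 [274.5471 300.6763]
0.3 [261.7431 299.2262]
0.45 [255.8846 299.8759]
```

Emit:
{"fn": "play_rows", "kwargs": {
  "series": [0,0,0,-0.004,0,0,1,0,0,0,-0.008,0,0,1,0,0,0,-0.01,0,0,1,0,0,0,-0.01,0,0,1]
}}

```text
time: 58.72
eef_pos: [0.5812, 0.4036, 0.1869]
orientation: [-0.002, -3.14, 0.001]
wrist_force: [-3.4, -0.3, -1.2]
grip_width: 0.0004
grasp_force: 1.3
```

Emit:
{"fn": "play_rows", "kwargs": {
  "series": [0,0,0,-0.002,0,0,1,0,0,0,-0.004,0,0,1,0,0,0,-0.004,0,0,1]
}}

```text
time: 59.1
eef_pos: [0.5855, 0.4037, 0.1874]
orientation: [-0.001, -3.141, 0.001]
wrist_force: [-3.8, 0.0, -1.4]
grip_width: -0.0
grasp_force: 1.4
```

Emit:
{"fn": "play_rows", "kwargs": {
  "series": [0,0,0,-0.001,0,0,1,0,0,0,-0.002,0,0,1,0,0,0,-0.002,0,0,1]
}}

```text
time: 59.48
eef_pos: [0.5875, 0.4039, 0.1876]
orientation: [0.001, 3.141, 0.0]
wrist_force: [-3.3, -0.8, -0.5]
grip_width: 0.0004
grasp_force: 1.4
```

Emit:
{"fn": "play_rows", "kwargs": {
  "series": [0,0,0,-0.001,0,0,1,0,0,0,-0.002,0,0,1,0,0,0,-0.002,0,0,1]
}}

```text
time: 59.85
eef_pos: [0.5895, 0.4039, 0.1876]
orientation: [0.001, 3.141, 0.0]
wrist_force: [-4.2, -0.2, -1.4]
grip_width: 0.0003
grasp_force: 1.4
```

```bash
python3 lev.py | head -2; python3 - <<'E'
from h import *
b=snap('side');g=cv2.cvtColor(b['color'],cv2.COLOR_RGB2GRAY);print(g[290:312:2,240:282:2])
E
```

```text
[0.5895 0.4039 0.1876] [-4.2217 -0.1649 -1.4104]
top [(0.32, [315.3, 306.3])]
[[ 56  56  55  59  66  70  66  69  70  69  70  56  56  53  50  56  74  69
   52  66  56]
 [ 57  57  57  56  55  56  54  55  58  64  65  63  56  51  51  73  71  58
   45 122 130]
 [ 55  56  55  56  56  55  55  55  54  54  54  56  54  53  50  73  64  51
   45 134 137]
 [ 53  52  53  51  54  53  53  54  55  54  55  53  53  51  49  68  52  52
   40 183 173]
 [ 53  52  52  52  51  51  50  52  50  50  51  55  52  49  47  58  49  52
   36 241 236]
 [ 51  51  53  53  50  51  51  50  50  51  50  50  50  50  49  50  49  51
   37 238 235]
 [ 52  53  53  52  51  52  51  52  51  50  49  50  50  50  51  51  50  52
   37 239 236]
 [ 53  54  53  53  52  51  52  52  50  49  72  68  52  50  51  50  50  51
   39 236 236]
 [ 51  53  53  52  51  52  51  52  51  51  66  73  61  50  50  51  50  52
   40 235 235]
 [ 74  47  47  49  51  51  51  51  51  50  52  58  52  50  51  51  50  53
   42 235 236]
 [242 245 191 160 123  61  43  46  48  49  51  51  52  52  61  51  51  53
   42 230 236]]
```

Occluded by the gripper; rely on force. Continue in small steps until it rises.

Emit:
{"fn": "play_rows", "kwargs": {
  "series": [0,0,0,-0.001,0,0,1,0,0,0,-0.002,0,0,1,0,0,0,-0.002,0,0,1]
}}

```text
time: 60.48
eef_pos: [0.5915, 0.4039, 0.1875]
orientation: [0.001, 3.142, 0.0]
wrist_force: [-2.9, 0.5, -0.6]
grip_width: 0.0005
grasp_force: 1.4
```

Emit:
{"fn": "play_rows", "kwargs": {
  "series": [0,0,0,-0.001,0,0,1,0,0,0,-0.002,0,0,1,0,0,0,-0.002,0,0,1]
}}

```text
time: 60.85
eef_pos: [0.593, 0.4039, 0.1875]
orientation: [-0.001, -3.141, 0.0]
wrist_force: [-5.8, 0.6, -0.7]
grip_width: 0.0003
grasp_force: 2.2
```

Emit:
{"fn": "play_rows", "kwargs": {
  "series": [0,0,0,-0.001,0,0,1,0,0,0,-0.001,0,0,1,0,0,0,-0.001,0,0,1]
}}

```text
time: 61.22
eef_pos: [0.5932, 0.4039, 0.1873]
orientation: [-0.001, -3.139, 0.001]
wrist_force: [-7.0, 0.4, 1.8]
grip_width: 0.0007
grasp_force: 3.1
```

Emit:
{"fn": "play_rows", "kwargs": {
  "series": [0,0,0,-0.001,0,0,1,0,0,0,-0.001,0,0,1,0,0,0,-0.001,0,0,1]
}}

```text
time: 61.6
eef_pos: [0.5935, 0.4038, 0.1872]
orientation: [-0.001, -3.138, 0.002]
wrist_force: [-9.4, 0.2, 1.1]
grip_width: 0.0004
grasp_force: 4.1
```

Clearly at the stop (force rising, motion stalled). Back off, let it spring back, and rise clear.

Emit:
{"fn": "play_rows", "kwargs": {
  "series": [0,0,0,0.015,0,0,1,0,0,0,0.035,0,0,1,0,0,0,0.055,0,0,1,0,0,0,0.08,0,0,1,0,0,0,0.105,0,0,1,0,0,0,0.12,0,-0.02,1,0,0,0,0.13,0,-0.06,1,0,0,0,0.14,0,-0.1,1]
}}

```text
time: 62.6
eef_pos: [0.4564, 0.4045, 0.2912]
orientation: [0.001, 3.137, 0.004]
wrist_force: [-0.1, 0.3, 0.5]
grip_width: 0.0006
grasp_force: 0.0
```

Emit:
{"fn": "play_rows", "kwargs": {
  "series": [0,0,0,0.03,0.0,-0.02,1,0,0,0,0.08,0,-0.02,1,0,0,0,0.1,0,-0.02,1,0,0,0,0.1,0,-0.02,1,0,0,0,0.1,0,-0.02,1]
}}

```text
time: 63.22
eef_pos: [0.3564, 0.4044, 0.308]
orientation: [0.002, 3.14, 0.001]
wrist_force: [0.6, 0.3, 0.3]
grip_width: 0.0005
grasp_force: 0.0
```

```bash
python3 lev.py; python3 - <<'E'
from h import *
a=snap('top','t13.png');b=snap('side','s13.png')
c=b['color'][170:430,150:450];g=a['color'][140:380,110:540]
H=np.zeros((600,800,3),np.uint8);H[:312,:360]=cv2.resize(c,(360,312));H[:223,362:762]=0
g=cv2.resize(np.clip(g*2.,0,255).astype(np.uint8),(510,285));H[314:599,:510]=g;cv2.imwrite('pics/c13.png',H[:,:,::-1])
for n in('mouse','jar'):print(n,[nets.outline_of(v,n)[0]['at'] for v in(a,b)])
print([(v,fit([(q,mask(q,'reacher'))],REACH,[.432,.06,.052],z0=.002)) for v,q in(('top',a),('side',b))])
E
```

```text
[0.3564 0.4044 0.308 ] [0.6451 0.3211 0.3491]
top [(0.58, [134.7, 256.5]), (0.49, [383.9, 180.6])]
-0.45 [129.6428 266.3826]
0 [130.0131 248.0261]
0.3 [131.9878 235.8704]
0.45 [133.4189 230.3267]
side [(0.76, [285.4, 321.9])]
-0.45 [294.0465 309.4753]
0 [274.5471 300.6763]
0.3 [261.7431 299.2262]
0.45 [255.8846 299.8759]
mouse [[382.4, 180.5], [286.7, 246.4]]
jar [[157.7, 183.3], [384.4, 294.2]]
[('top', (array([0.43143236, 0.05998543, 0.05494779]), np.float64(0.8349617719650269))), ('side', (array([0.43092444, 0.05817084, 0.05624097]), np.float64(0.7766611576080322)))]
```

View pics/c13.png

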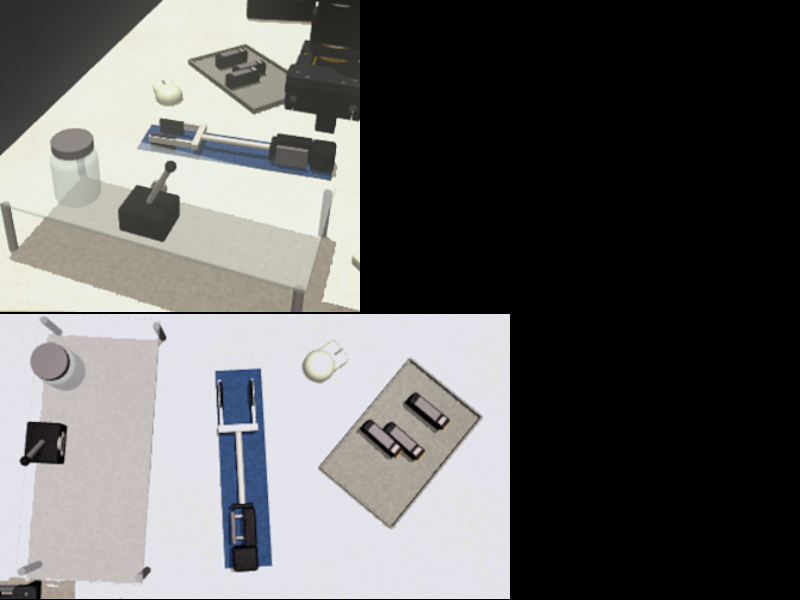

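The final picture shows three modules flat in the tray, the reacher on its mat, the lever back at rest, and the mouse and jar unmoved.

```bash
python3 -c "
from cell import ctrl
print(ctrl.job_done())"
```

```text
the job is handed in; nothing more can be done
None
```

Job handed in at about 63 s: the three modules present lie flat in the tray (one was knocked aside there mid-run but stayed flat), the reacher is back on its mat, the lever was pushed to its stop and sprang back, and the mouse and jar were left in place.

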